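# Clip the retaining ring onto the grinder spindle

## Task

The round whetstone on the grinder still lacks its retaining ring. Take the circlip pliers, whose tips already stand in the ring's two eyes on the wooden stand, squeeze them fully to spread the ring, carry it over the spindle end and let it contract into the spindle's groove, lying flat on the stone's steel hub. Then draw the pliers off and put them back upright on the two posts of the stand; leave the bottle, the hammer and the loose whetstones alone.

Things in the scene. Friction and masses are not known exactly. Their poses are not given: they have to be found in the camera images.
- pliers: Dark steel upright circlip pliers, 0.18 kg, standing tips down. Origin: centre of the foot's underside, midway between the tips; z up; handles face each other along y. Foot: slotted plate 6 mm thick, x -9.5 to 17, y -52 to 52 mm. Two 4 mm tips at x 0, y +-11 mm, with small outward lips, reach 7 mm below it. Squeezing the handles moves the tips outwards as far as the handles go in.
- pliers_grip (a point): midway between the two black handle pads, 57 mm above the foot's underside (on the pliers). Pads: 20 mm wide in x, 34 to 80 mm above the foot's underside, 64 mm over their outer faces at rest, 31 mm squeezed to the stop. Pinch along the pliers' y from above. Nothing stands beside the pads above the foot.
- jaw_a (a joint): travel of the pliers' handle at +y towards the middle, 0 at rest to 0.0165 m at the stop; both move alike. Springs push each handle out with 4 N (rest) to 5.5 N (stop); with the ring spread it takes about 10 N on each. Opened again to 61 to 63 mm over the pads, the tips are loose in the eyes while the springs still hold the pliers between the fingers.
- ring: Steel snap ring, 4 mm thick, 44 g, bore 44.6 mm. Origin: centre of the bore at the underside; z up; x points to the gap and eyes; rear bow to x -38 mm. Eyes: 13 (x) by 9 mm holes in lugs at x 43, y +-12 mm. It starts on the stand's pad, tips in the eyes, 4.4 mm below the pliers' foot, origin 45 mm behind the pliers' along x; spread, that is about 41 mm and the lips carry it, drooping a few degrees.
- ring_arm_l (a joint): opening of the ring's arm on its +y side about the rear bow: 0 rad contracted, about 0.17 when the pliers are fully squeezed; the bore then passes the 48.6 mm collar with about 1.5 mm to spare all round, centred on the ring's origin. Its spring pulls the eye inwards with about 2 N at rest, 4.5 N spread.
- ring_arm_r (a joint): the same for the arm on the -y side
- stand: Wooden stand, fixed: base 150 x 125 x 14 mm, origin under its centre, z up. Ring pad 58 mm across, top at z 30.6 (stub 34 mm across to z 35), at x -25 mm. Two posts for the ends of the pliers' foot: tops at z 35, 50 (x) by 14 mm (y), centred at x 20, y +-46 mm. The pliers' origin starts, and belongs, at x 20, y 0, z 35 mm, their y along the stand's y.
- seat (a point): on the grinder's spindle axis, on the top face of the steel hub (58 mm across), 95 mm above the bench: the ring's underside belongs here. Above it the groove, 45 mm across, 7 mm high, then the end collar, 48.6 mm across, from 7 to 15 mm above this point. The hub stands 7 mm above the grey stone wheel (180 mm across). The ring's gap may face any way. Pressing on after contact (over 5 N) tips the ring.
- whetstone1: bystander: loose grey whetstone 70 x 200 x 30 mm, origin under its centre
- whetstone2: bystander: loose grey whetstone 60 x 180 x 25 mm lying on the first
- bottle: bystander: green glass bottle, 62 mm across, 170 mm tall, origin under its centre
- mallet: bystander: hammer lying on the bench
Not all that is in view belongs to the job. Of the things that look like the pliers, the middle-sized one is meant. What is meant by the stand is not purple, and is the larger of those in its own colour.

How it is judged:
On the way, in this order (a step that is already met when the one before it is completed fails the run):
1. the ring is spread by the pliers and lifted clear of the stand (value of joint each of ring_arm_l, ring_arm_r above 0.1 rad and z of ring in the frame of stand above 0.05 m), for 0.2 s.
2. the ring, still spread, is down around the spindle at the groove (z of ring in the frame of seat between -0.002 and 0.004 m and horizontal distance between ring and seat below 0.006 m and value of joint each of ring_arm_l, ring_arm_r above 0.1 rad), for 0.1 s.
3. the ring has contracted into the groove (z of ring in the frame of seat between -0.002 and 0.004 m and horizontal distance between ring and seat below 0.004 m and value of joint each of ring_arm_l, ring_arm_r below 0.04 rad and angle between ring's own z axis and vertical below 0.12 rad), for 0.2 s.
At the end, for the whole second after the job is handed in: Ring in the groove: centred within 4 mm, underside -2 to +4 mm from the hub face, tilt < 0.12 rad, both arms < 0.04 rad. Pliers upright (tilt < 0.1 rad) on the posts, foot 35 +- 4 mm high, within 15 mm in x and 12 mm in y of their place, handle sprung out (< 2 mm). Both at rest (< 0.02 m/s) (all of step 3 and z of pliers in the frame of stand between 0.031 and 0.039 m and x of pliers in the frame of stand between 0.005 and 0.035 m and y of pliers in the frame of stand between -0.012 and 0.012 m and angle between pliers's own z axis and vertical below 0.1 rad and linear speed of each of pliers, ring below 0.02 m/s and value of joint jaw_a below 0.002 m); the robot touches nothing.
It fails at once if a bystander is moved by more than 30 mm (distance of any of whetstone1, whetstone2, bottle, mallet from where it was at the start of the episode above 0.03 m).
It fails at once if the bottle is tipped (angle between bottle's own z axis and vertical above 0.4 rad).
It also fails if it takes over 61 s, if anything falls off the work surface, if the arm or the gripper's body presses on something with over 40 N, if the wrist force passes 120 N, or if a joint passes its speed limit or range.

## Robot

A 7-joint arm with a two-finger parallel gripper is mounted at the origin on the work surface. World frame = base frame: x ahead of the robot, y to its left, z up, the work surface at z = 0. Lengths are in m, angles in rad, forces in N, time in s.
With the tool pointing down it reaches from about 0.4 to 0.85 m from the base axis. Payload 4.5 kg.
Tool frame: the origin (TCP) lies between the finger pads; the fingertips stand 19 mm ahead of it and the grasp point (between the pads) is the TCP; z points along the fingers, y is the direction in which the jaws open and shut (so a half turn about z gives the same grasp; the last joint's range is limited). The gripper opens to 88 mm and grips with 3 to 60 N. Pads are 18 mm wide; open, the fingers measure 123 mm over their backs; the gripper's body (75 mm by 187 mm) begins 45 mm behind the grasp point.
Start: joints at [0.034, 0.689, -0.195, 1.565, 0.157, 0.902, -0.215], TCP at [0.625, 0, 0.258] pointing down, gripper open.
Joint ranges: [-3.01, 3.01], [-0.46, 2.08], [-1.47, 1.51], [0.13, 2.56], [-1, 4.14], [0.04, 2.09], [-2.66, 2.66]. Speed limits (rad/s): [2.57, 2.57, 3.14, 3.14, 3.14, 3.14, 3.14].

## Interface

Orientations are given as a unit quaternion [x, y, z, w].
In Python, from plant import status, snapshot, finish_job, cut_out, tip_of gives the robot as it stands. The module is installed in compiled form; this text tells all that it offers.
- The arm moves only by the tool carry_out, never from a script. Its arguments are lists of equal length, an entry for each row: "linear": the shift along the world's x, y, z in m, a list of three; "roll": the turn about the world's z in rad. A call has 1 to 8 rows; each row is the pose to reach, as a shift and turn from the pose measured when the call began; what a row does not reach only later rows make up. A row lasts 1/12 s, in which the tool goes at most 41.7 mm and 7.16 degrees, less where a joint would pass 70% of its speed; a pose out of reach is approached as far as the arm can. A call with a gripper value outside its range is refused whole. "gripper" is the opening, from 0 (shut) to 1 (fully open), set as the call begins (left out, the last holds). The fingers move at their own pace and stop on an object; "grip_force" is the grip in N (left out, the last holds). Time passes only in rows, so rows that repeat a pose let the fingers close. It gives the time, the measured TCP pose, the force and the opening at its end, in the units of the state.
- status.get_state(): the state, without advancing time (a new reading comes with each control period).
- snapshot(name): name is "scene" or "side" or "wrist"; returns a dict with "img" (420x560x3 uint8, red, green, blue), "range_z" (420x560 float32, m along the optical axis (not along the pixel's ray), 0 where there is no reading), "fx", "fy", "cx", "cy" (pixels), "k1" (the pictures are not rectified: a ray, as slopes to the right and down, at radius r is drawn at 1 + k1 r^2 times it, then the intrinsics apply), "world_from_camera" (4x4, takes a point from camera to world coordinates). Camera axes: x right, y down, z forward; pixel columns grow to the right and rows downward; lengths in m; the calibration is good to about 2 mm. A picture is of the moment at which its call begins.
- finish_job(): hands the job in, once; it reports no verdict.
Trained networks look in a picture, given as the dict that the camera call returned (one of the last four; its "shot" number tells which), for a name from the list of things; names that differ only in an ending like _2 or _b are one class to them, and where a whole thing is asked for, a point or a joint stands for the part that bears it (a point fixed in the world has none). Each returns a list of dicts, best first, with "confidence" (0 to 1); they miss things now and then, are a little off and sometimes report something else, mostly with a low value. They report only what shows in the picture. A call takes as long as a camera call. They do not tell look-alikes from the thing itself.
- cut_out(picture, query): "region" (420x560 bool, what is visible of it) and "pixel" ([column, row] in pixels, amid what is visible of it).
- tip_of(picture, query): "pixel" ([column, row] in pixels: a listed point, or the origin of a listed thing).
The state is a dict: "clock": time; "q": joint angles; "qd": joint speeds; "joint_torque": joint torques, N m; "tool_pos": TCP position; "eef_rot": TCP orientation; "contact_force": force on the tool from outside, world axes, zero at the start; "moment": the same for the moment, N m; "opening": opening from 0.0 (shut) to 1.0 (fully open).
Only numpy, scipy, OpenCV 4.12 (cv2) and the standard library are available. Lean on these libraries where they do the work, as an engineer would, in place of code of your own. Each camera call takes 0.05 s, during which the arm holds its last target.

## Working session

There is one attempt and no reset: what is moved stays moved. The work goes in short steps, Python scripts to look and compute and a tool call to move; the robot and the scene stay as the last step left them, time stands still between calls to the robot, and variables do not carry over. Pictures are saved under pics/ and viewed, and the job is handed in when it is done.

Besides the shell and the picture viewer there is one more tool, called after ">>>" by a JSON object that holds its "fn" and its "kwargs", one argument or row to a line. carry_out: Moves the arm, as the interface text tells. Its arguments: {"type":"object","properties":{"linear":{"type":"array"},"roll":{"type":"array"},"gripper":{"type":"number"},"grip_force":{"type":"number"}},"required":["linear","roll"]}

```bash
mkdir -p pics; cat > h.py <<'E'
import numpy as np, cv2
from plant import status, snapshot, finish_job, cut_out, tip_of
def save(name,im,crop=None,scale=1):
    if crop: im=im[crop[1]:crop[3],crop[0]:crop[2]]
    im=cv2.resize(im,None,fx=scale,fy=scale,interpolation=cv2.INTER_CUBIC)
    cv2.imwrite('pics/'+name,im[:,:,::-1])
def rays(p,uv):
    uv=np.atleast_2d(np.asarray(uv,float))
    d=np.stack([(uv[:,0]-p['cx'])/p['fx'],(uv[:,1]-p['cy'])/p['fy']],1)
    u=d.copy()
    for _ in range(20):
        r2=(u**2).sum(1,keepdims=True); u=d/(1+p['k1']*r2)
    return np.c_[u,np.ones(len(u))]
def world(p,uv,z=None):
    """z None: depth image; else plane at world height z"""
    uv=np.atleast_2d(np.asarray(uv,float)); r=rays(p,uv); T=np.array(p['world_from_camera'])
    if z is None:
        d=p['range_z'][np.round(uv[:,1]).astype(int),np.round(uv[:,0]).astype(int)]
    else:
        rw=r@T[:3,:3].T; d=(z-T[2,3])/rw[:,2]
    return (r*np.asarray(d)[:,None])@T[:3,:3].T+T[:3,3]
def cloud(p):
    h,w=p['range_z'].shape; v,u=np.mgrid[:h,:w]
    return world(p,np.c_[u.ravel(),v.ravel()]).reshape(h,w,3)
def proj(p,P):
    T=np.array(p['world_from_camera']); P=np.atleast_2d(P)
    c=(P-T[:3,3])@T[:3,:3]; s=c[:,:2]/c[:,2:]; r2=(s**2).sum(1,keepdims=True); s=s*(1+p['k1']*r2)
    return np.c_[s[:,0]*p['fx']+p['cx'],s[:,1]*p['fy']+p['cy']]
E
python3 - <<'E'
from h import *
for n in ['scene','side','wrist']:
    p=snapshot(n); save(n+'0.png',p['img'],scale=1.4); print(n,p['shot'],p['fx'],p['k1'],np.round(p['world_from_camera'],3).tolist())
    for q in ['pliers','stand','ring','seat']:
        for d in tip_of(p,q)[:4]: print(q,np.round(d['pixel']),round(d['confidence'],2),np.round(world(p,d['pixel'])[0],3))
print(status.get_state())
E
```

```text
scene 1 432.9087671277999 -0.09607548930498372 [[-0.562, 0.446, -0.696, 1.524], [0.827, 0.32, -0.462, 0.73], [0.016, -0.836, -0.549, 0.861], [0.0, 0.0, 0.0, 1.0]]
pliers [409. 232.] 0.91 [0.283 0.44  0.   ]
pliers [307. 230.] 0.84 [0.525 0.175 0.043]
pliers [278. 261.] 0.51 [0.685 0.169 0.016]
pliers [306. 211.] 0.23 [0.498 0.153 0.092]
stand [300. 307.] 0.9 [0.798 0.322 0.007]
stand [315. 237.] 0.84 [0.536 0.212 0.034]
stand [457. 274.] 0.77 [0.425 0.643 0.015]
ring [319. 227.] 0.55 [0.483 0.196 0.036]
seat [224. 187.] 0.81 [ 0.547 -0.153  0.103]
side 2 506.0829251753784 -0.12298822431474 [[0.969, -0.14, 0.203, 0.222], [-0.247, -0.548, 0.799, -1.246], [-0.001, -0.825, -0.566, 1.018], [0.0, 0.0, 0.0, 1.0]]
pliers [190. 185.] 0.75 [0.313 0.39  0.02 ]
pliers [253. 206.] 0.58 [0.499 0.138 0.058]
pliers [300. 206.] 0.52 [0.676 0.177 0.005]
stand [317. 185.] 0.92 [0.774 0.281 0.015]
stand [249. 212.] 0.9 [0.483 0.128 0.044]
stand [205. 157.] 0.68 [0.394 0.581 0.027]
ring [242. 206.] 0.56 [0.468 0.178 0.039]
seat [287. 251.] 0.59 [ 0.53  -0.176  0.107]
wrist 3 361.1411639952334 -0.08656023
[... 164 characters left out ...]
005]
{'clock': 0.75, 'q': array([ 0.03382692,  0.6890432 , -0.19460709,  1.56532765,  0.15732733,
        0.90245972, -0.21507598]), 'qd': array([-0.00126255, -0.00028686,  0.00203069, -0.00111275,  0.0006832 ,
       -0.00109097,  0.00075568]), 'joint_torque': array([ 5.41372938e-04, -5.27411914e+01, -1.26684386e+00, -1.53730881e+01,
       -5.18791575e-02, -7.92777373e-04,  1.22818943e-05]), 'tool_pos': array([6.25025439e-01, 7.58586804e-06, 2.57770990e-01]), 'eef_rot': array([7.07090774e-01, 7.07122784e-01, 5.22749482e-05, 5.32551602e-05]), 'contact_force': array([ 0.50917577, -0.35831527, -0.34684246]), 'moment': array([0.00687286, 0.00222391, 0.01430364]), 'opening': 0.9998958374312226}
```

View pics/scene0.png

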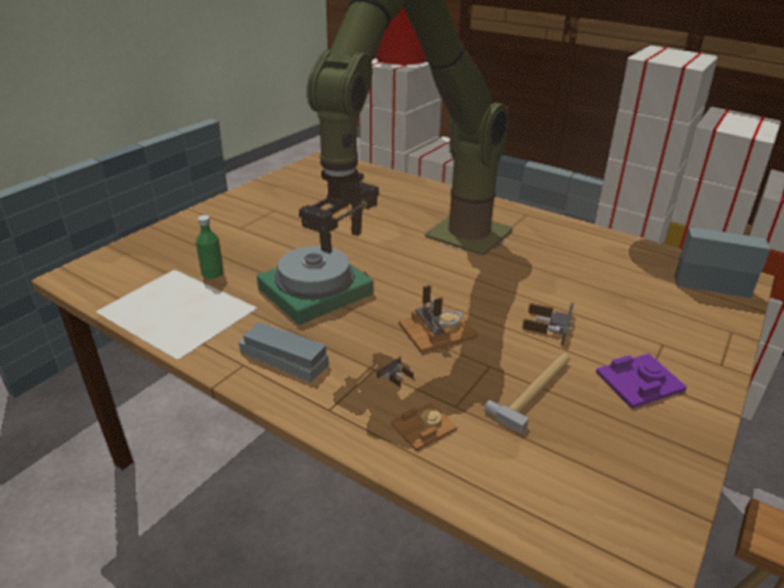

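View pics/side0.png

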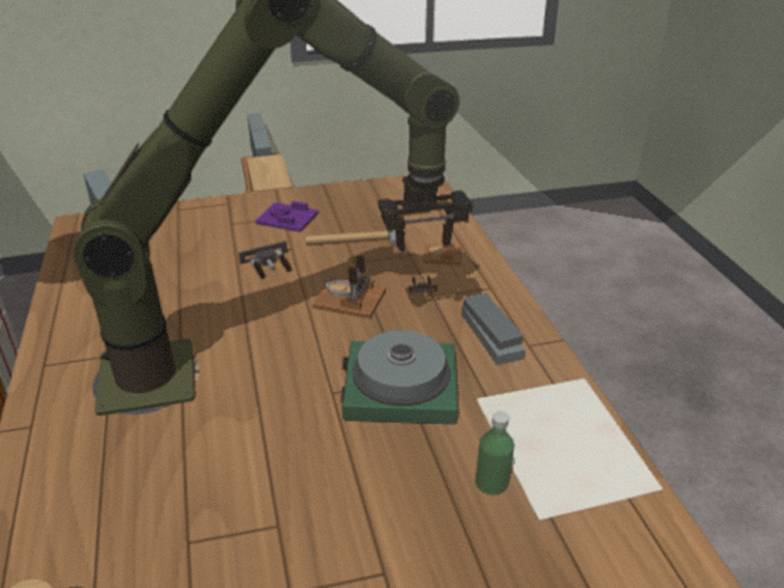

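View pics/wrist0.png

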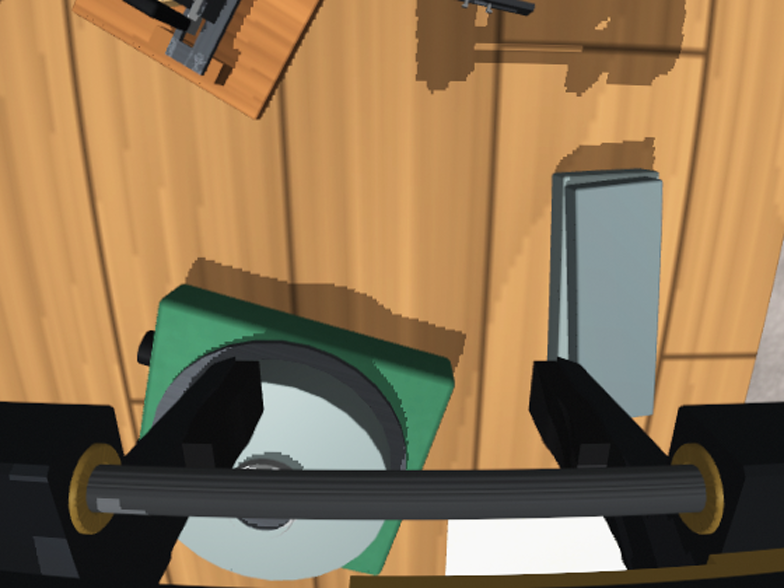

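Candidates (scene camera, 560-px pixels). Pliers: (409,232) is the large set lying down, (307,225) stands on the wooden stand with the ring, and (278,265) is the small set lying down. I choose the middle-sized standing one. Stands: brown (312,237) is larger than brown (302,305), and purple (457,272) is excluded, so I choose the first. I'll check both in a close view from above.

>>> {"fn": "carry_out", "kwargs": {
  "linear": [
    [-0.02,0.02,0.01],
    [-0.04,0.045,0.02],
    [-0.065,0.07,0.03],
    [-0.09,0.09,0.04],
    [-0.11,0.11,0.05],
    [-0.11,0.12,0.05],
    [-0.11,0.12,0.05]
  ],
  "roll": [0,0,0,0,0,0,0]
}}

```text
clock: 1.33
tool_pos: [0.5147, 0.1233, 0.3087]
eef_rot: [0.705, 0.709, 0.002, -0.0]
contact_force: [1.2, -0.4, 0.4]
opening: 0.997
```

```bash
python3 - <<'E'
from h import *
p=snapshot('wrist'); save('w1.png',p['img'],scale=1.4); print(np.round(p['world_from_camera'],3).tolist())
s=status.get_state(); print(s['clock'],s['tool_pos'])
for q in ['pliers','stand','ring','pliers_grip']:
    for d in tip_of(p,q)[:3]: print(q,np.round(d['pixel']),round(d['confidence'],2),np.round(world(p,d['pixel'])[0],3))
np.savez('w1.npz',**{k:v for k,v in p.items()})
E
```

```text
[[1.0, 0.005, 0.002, 0.514], [0.006, -0.952, -0.307, 0.203], [0.001, 0.307, -0.952, 0.436], [0.0, 0.0, 0.0, 1.0]]
1.3833 [0.51545964 0.12093308 0.30810406]
pliers [425. 130.] 0.87 [0.686 0.162 0.001]
pliers [280. 121.] 0.67 [0.512 0.175 0.07 ]
pliers [473. 283.] 0.29 [ 0.75  -0.017  0.055]
stand [265. 116.] 0.65 [0.495 0.178 0.03 ]
pliers_grip [278. 130.] 0.75 [0.51  0.169 0.096]
pliers_grip [431.  93.] 0.66 [0.686 0.205 0.009]
```

View pics/w1.png

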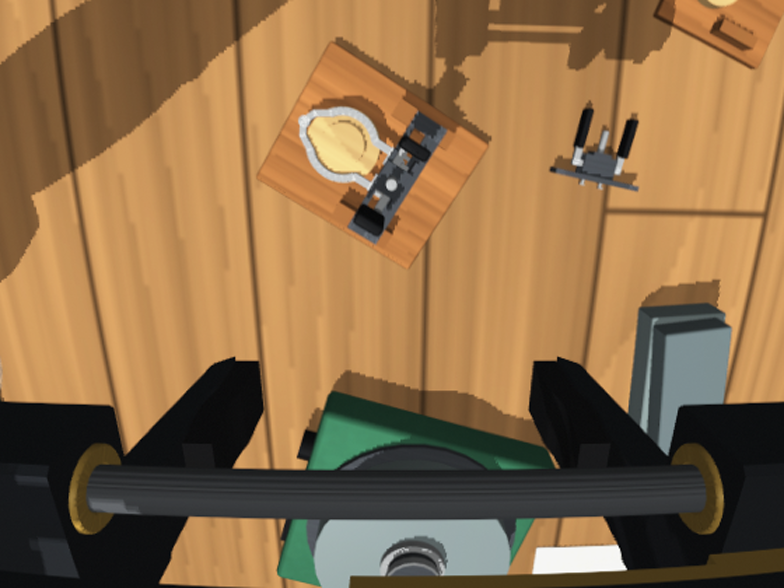

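```bash
python3 - <<'E'
from h import *
p=dict(np.load('w1.npz')); C=cloud(p)
m=np.zeros(C.shape[:2],bool); m[20:200,170:360]=1
Z=C[...,2]
for lo,hi,n in [(0.008,0.2,'stand all'),(0.037,0.048,'foot'),(0.08,0.13,'handle')]:
    k=m&(Z>lo)&(Z<hi); 
    P=C[k]; r=cv2.minAreaRect((P[:,:2]*1000).astype(np.float32)); print(n,k.sum(),r, np.median(P[:,2]))
# base corners at z=0.014 clicked roughly
kk=(m&(Z>0.008)).astype(np.uint8)
c=max(cv2.findContours(kk,0,1)[0],key=cv2.contourArea)
print(Z[90:150:4,240:310:6].round(3))
px=c[:,0,:]; W=world(p,px,0.014); r=cv2.minAreaRect((W[:,:2]*1000).astype(np.float32)); print(r)
save('w1c.png',p['img'],(170,20,360,200),4)
for i in (0,):
  print(status.get_state()['clock'])
E
```

```text
stand all 14459 ((493.7947998046875, 178.56939697265625), (126.03336334228516, 150.84967041015625), 58.351783752441406) 0.015244062917402934
foot 977 ((486.42431640625, 184.22933959960938), (105.06658172607422, 102.48031616210938), 56.60266876220703) 0.04144966463390659
handle 593 ((510.9634704589844, 168.13821411132812), (64.35371398925781, 19.915143966674805), 58.57726287841797) 0.11467413989558073
[[0.036 0.036 0.037 0.031 0.034 0.015 0.015 0.015 0.015 0.042 0.041 0.041]
 [0.036 0.035 0.037 0.031 0.034 0.015 0.016 0.013 0.042 0.014 0.037 0.04 ]
 [0.036 0.036 0.036 0.035 0.035 0.03  0.014 0.016 0.115 0.015 0.015 0.041]
 [0.037 0.037 0.036 0.035 0.03  0.035 0.014 0.014 0.115 0.116 0.041 0.041]
 [0.034 0.036 0.037 0.036 0.03  0.03  0.035 0.065 0.057 0.116 0.117 0.043]
 [0.036 0.036 0.035 0.031 0.034 0.014 0.034 0.04  0.057 0.015 0.116 0.115]
 [0.035 0.035 0.036 0.031 0.032 0.014 0.072 0.058 0.016 0.04  0.042 0.014]
 [0.035 0.036 0.03  0.03  0.031 0.016 0.07  0.068 0.058 0.058 0.042 0.017]
 [0.032 0.033 0.033 0.031 0.015 0.015 0.068 0.07  0.07  0.067 0.042 0.015]
 [0.036 0.035 0.036 0.035 0.014 0.069 0.072 0.071 0.069 0.043 0.015 0.015]
 [0.015 0.014 0.014 0.036 0.036 0.069 0.096 0.096 0.07  0.042 0.015 0.015]
 [0.015 0.014 0.015 0.014 0.066 0.068 0.095 0.069 0.069 0.014 0.014 0.013]
 [0.015 0.014 0.016 0.015 0.066 0.035 0.07  0.07  0.043 0.014 0.015 0.014]
 [0.015 0.014 0.015 0.014 0.015 0.014 0.058 0.068 0.015 0.015 0.014 0.015]
 [0.036 0.033 0.014 0.079 0.014 0.056 0.048 0.042 0.015 0.016 0.015 0.015]]
((493.87939453125, 178.66683959960938), (125.45844268798828, 150.1860809326172), 58.277427673339844)
1.5833
```

View pics/w1c.png

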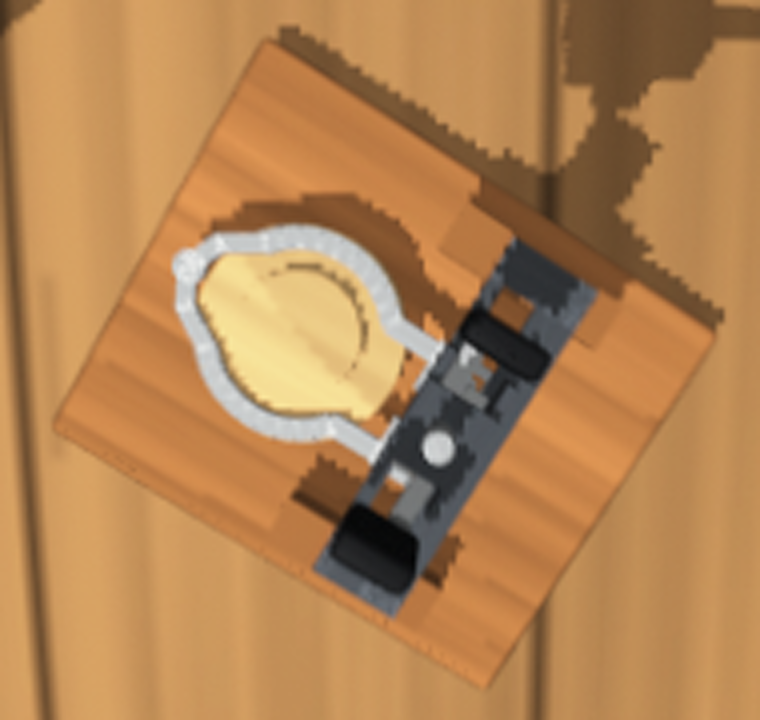

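The crop shows the pliers standing on the larger brown stand: handle pads at (505,345) and (375,550), ring to their left at (295,330). The stand fit and the handle fit agree: grip at (0.511, 0.168), yaw −31.6°. Next is a look at the spindle in the grasp orientation.

>>> {"fn": "carry_out", "kwargs": {
  "linear": [
    [0.005,-0.035,0],
    [0.012,-0.07,0],
    [0.02,-0.11,0],
    [0.028,-0.15,0],
    [0.035,-0.19,0],
    [0.042,-0.23,0],
    [0.05,-0.27,0],
    [0.055,-0.305,0]
  ],
  "roll": [0.12,0.24,0.36,0.48,0.6,0.72,0.84,0.96]
}}

```text
clock: 2.25
tool_pos: [0.5706, -0.1918, 0.3063]
eef_rot: [0.301, 0.953, -0.001, 0.0]
contact_force: [0.2, -0.4, -0.2]
opening: 1.001
```

>>> {"fn": "carry_out", "kwargs": {
  "linear": [
    [0,0,0],
    [0,0,0],
    [0,0,0]
  ],
  "roll": [0.0,0,0]
}}

```text
clock: 2.5
tool_pos: [0.5702, -0.1923, 0.3056]
eef_rot: [0.303, 0.953, -0.001, -0.0]
contact_force: [0.2, 0.1, -0.3]
opening: 0.999
```

```bash
cat >> h.py <<'E'
def toolyaw():
    from scipy.spatial.transform import Rotation as R
    s=status.get_state(); M=R.from_quat(s['eef_rot']).as_matrix()
    return s['tool_pos'], np.degrees(np.arctan2(M[1,0],M[0,0])), np.degrees(np.arccos(-M[2,2]))
E
python3 - <<'E'
from h import *
p=snapshot('wrist'); save('w2.png',p['img'],scale=1.4); np.savez('w2.npz',**p)
print(toolyaw(),status.get_state()['clock'])
for q in ['seat','bottle','whetstone1']:
    for d in tip_of(p,q)[:3]: print(q,np.round(d['pixel']),round(d['confidence'],2),np.round(world(p,d['pixel'])[0],3))
C=cloud(p);Z=C[...,2]
k=(Z>0.105)&(Z<0.113); P=C[k]; print(k.sum(),np.median(P[:,2]))
E
```

```text
(array([ 0.57044214, -0.1906959 ,  0.30599257]), np.float64(144.91449364968088), np.float64(0.04332222667438236)) 2.55
seat [279. 128.] 0.92 [ 0.528 -0.167  0.104]
whetstone1 [482. 236.] 0.75 [ 0.766 -0.048  0.056]
whetstone1 [468. 229.] 0.74 [ 0.753 -0.056  0.048]
whetstone1 [279. 130.] 0.33 [ 0.53  -0.169  0.104]
323 0.10961678365615873
```

View pics/w2.png

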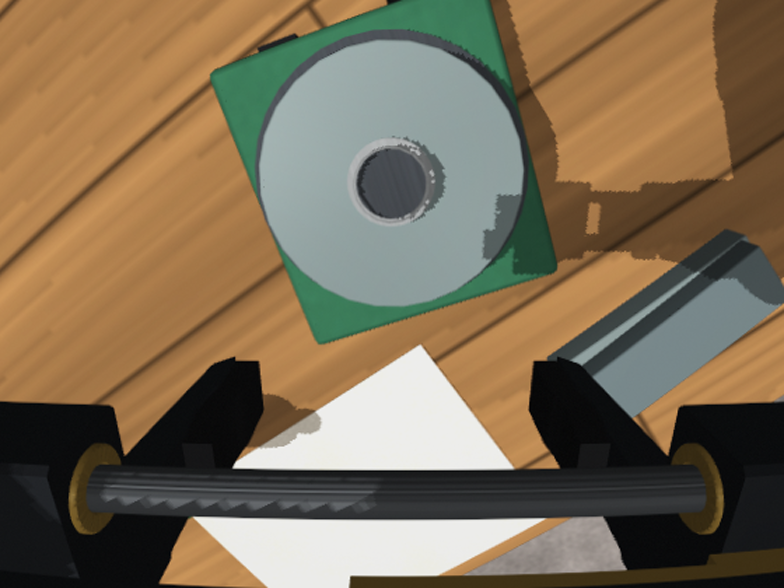

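```bash
python3 - <<'E'
from h import *
p=dict(np.load('w2.npz'));C=cloud(p);Z=C[...,2]
m=np.zeros(Z.shape,bool);m[10:230,170:390]=1
from scipy.optimize import least_squares
def fit(lo,hi,z,n):
    k=m&(Z>lo)&(Z<hi)
    kk=cv2.morphologyEx(k.astype(np.uint8),cv2.MORPH_OPEN,np.ones((3,3)))
    c=max(cv2.findContours(kk,0,cv2.CHAIN_APPROX_NONE)[0],key=cv2.contourArea)[:,0,:]
    W=world(p,c,z)[:,:2]*1000
    f=lambda a:np.hypot(W[:,0]-a[0],W[:,1]-a[1])-a[2]
    r=least_squares(f,[530,-165,50],loss='soft_l1'); print(n,r.x.round(2),np.abs(r.fun).mean().round(2),np.median(Z[kk>0]).round(4))
fit(0.080,0.2,0.088,'stone')
fit(0.0915,0.2,0.095,'hub')
fit(0.101,0.2,0.11,'collar')
save('w2c.png',p['img'],(230,80,330,180),6)
E
```

```text
stone [ 530.32 -169.11   88.71] 0.36 0.0886
hub [ 530.72 -169.51   28.76] 0.27 0.1033
collar [ 529.64 -168.37   22.49] 0.47 0.1036
```

View pics/w2c.png

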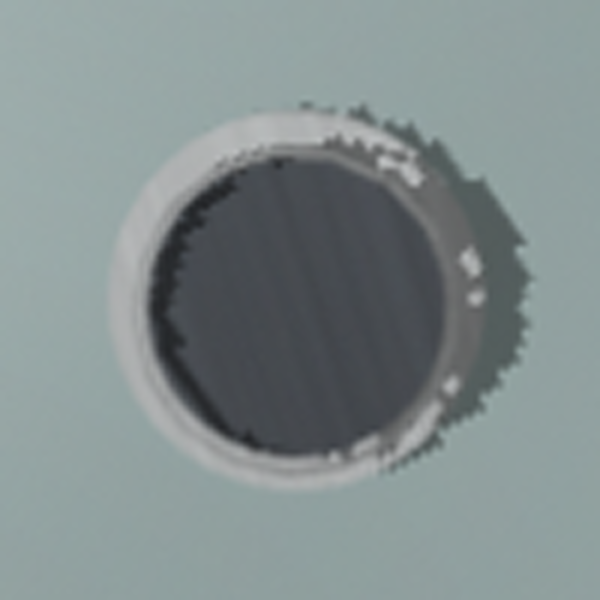

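>>> {"fn": "carry_out", "kwargs": {
  "linear": [
    [-0.007,0.035,0],
    [-0.014,0.075,0],
    [-0.021,0.115,0],
    [-0.028,0.155,0],
    [-0.035,0.195,0],
    [-0.042,0.235,-0.01],
    [-0.049,0.275,-0.02],
    [-0.055,0.315,-0.03]
  ],
  "roll": [0.0,0,0,0,0.02,0.04,0.061,0.061]
}}

```text
clock: 3.37
tool_pos: [0.5147, 0.1278, 0.2769]
eef_rot: [0.27, 0.963, -0.0, 0.001]
contact_force: [0.4, -0.3, -0.9]
opening: 1.002
```

>>> {"fn": "carry_out", "kwargs": {
  "linear": [
    [-0.004,0.03,-0.02],
    [-0.005,0.045,-0.04],
    [-0.005,0.045,-0.06],
    [-0.005,0.045,-0.06],
    [-0.005,0.045,-0.06]
  ],
  "roll": [0.0,0,0,0,0]
}}

```text
clock: 3.78
tool_pos: [0.5088, 0.1731, 0.2167]
eef_rot: [0.269, 0.963, -0.001, 0.0]
contact_force: [-0.4, 0.2, -0.0]
opening: 0.999
```

```bash
python3 - <<'E'
from h import *
p=snapshot('wrist'); save('w3.png',p['img'],scale=1.4); np.savez('w3.npz',**p)
print(toolyaw(),status.get_state()['clock'])
C=cloud(p);Z=C[...,2];m=np.zeros(Z.shape,bool);m[:,150:400]=1
k=m&(Z>0.1)&(Z<0.125); r=np.hypot(C[...,0]-.511,C[...,1]-.168); k&=r<.05
P=C[k]; print(k.sum(), cv2.minAreaRect((P[:,:2]*1000).astype(np.float32)))
E
```

```text
(array([0.50967656, 0.17285939, 0.21753169]), np.float64(148.73201900897766), np.float64(0.1298635198233737)) 3.8333
847 ((510.38177490234375, 168.45277404785156), (63.93910217285156, 20.26935577392578), 58.956172943115234)
```

View pics/w3.png

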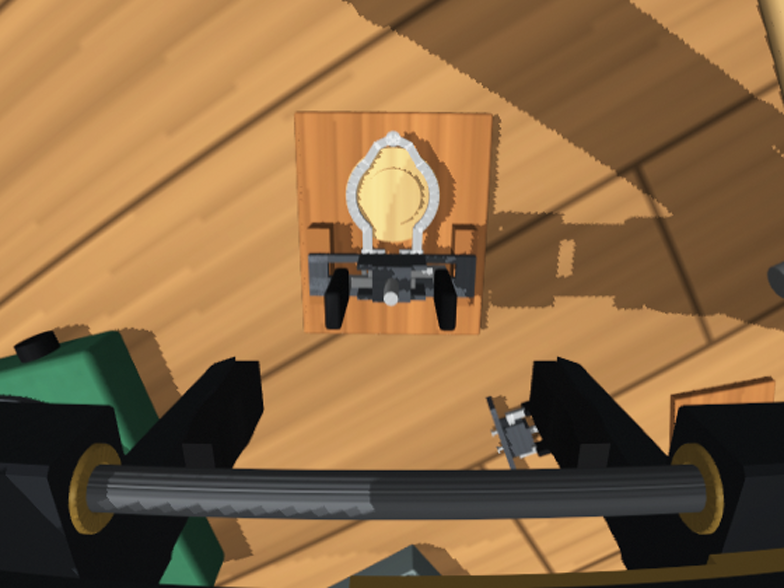

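>>> {"fn": "carry_out", "kwargs": {
  "linear": [
    [0.001,-0.004,-0.02],
    [0.001,-0.005,-0.05],
    [0.001,-0.005,-0.08],
    [0.001,-0.005,-0.105],
    [0.001,-0.005,-0.118],
    [0.001,-0.005,-0.124],
    [0.001,-0.005,-0.124],
    [0.001,-0.005,-0.124]
  ],
  "roll": [0,-0.005,-0.005,-0.005,-0.005,-0.005,-0.005,-0.005]
}}

```text
clock: 4.5
tool_pos: [0.5117, 0.1678, 0.0948]
eef_rot: [0.272, 0.962, 0.0, 0.002]
contact_force: [0.4, -0.2, 0.6]
opening: 0.999
```

```bash
python3 - <<'E'
from h import *
p=snapshot('wrist'); save('w4.png',p['img'],scale=1.4)
s=snapshot('scene'); save('s4.png',s['img'],(230,140,380,270),5)
print(toolyaw(),status.get_state()['clock'],status.get_state()['contact_force'])
E
```

```text
(array([0.51179302, 0.16806448, 0.09504703]), np.float64(148.40993247015578), np.float64(0.2485411618904102)) 4.6 [-1.01228872 -0.01503861  0.2132292 ]
```

View pics/w4.png

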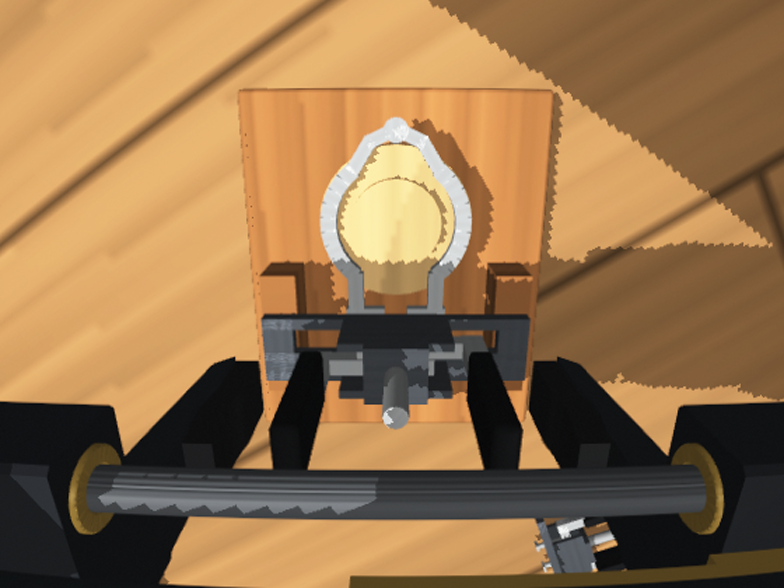

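View pics/s4.png

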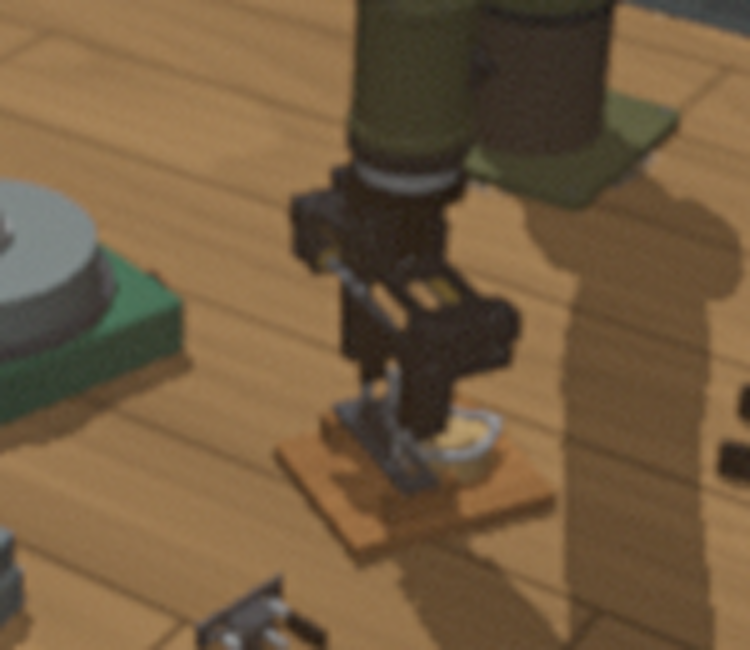

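>>> {"fn": "carry_out", "kwargs": {
  "linear": [
    [0,0,0],
    [0,0,0],
    [0,0,0],
    [0,0,0],
    [0,0,0],
    [0,0,0],
    [0,0,0],
    [0,0,0]
  ],
  "roll": [0,0,0,0,0,0,0,0],
  "gripper": 0.25,
  "grip_force": 30
}}

```text
clock: 5.27
tool_pos: [0.512, 0.168, 0.0955]
eef_rot: [0.272, 0.962, 0.0, 0.002]
contact_force: [-0.6, -1.0, 7.1]
opening: 0.419
```

```bash
python3 - <<'E'
from h import *
p=snapshot('wrist'); save('w5.png',p['img'],scale=1.4)
s=status.get_state();print(toolyaw(),s['clock'],s['contact_force'],s['opening'])
E
```

```text
(array([0.51196835, 0.16802537, 0.09548638]), np.float64(148.40131113327217), np.float64(0.2820458069283818)) 5.3167 [-1.11119362  0.3220519   6.19777246] 0.37967742452296077
```

View pics/w5.png

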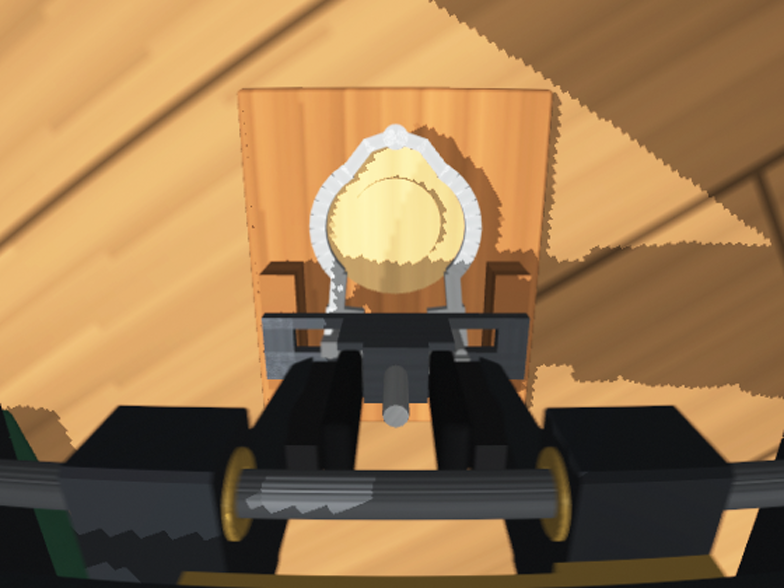

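>>> {"fn": "carry_out", "kwargs": {
  "linear": [
    [0,0,0],
    [0,0,0],
    [0,0,0],
    [0,0,0],
    [0,0,0]
  ],
  "roll": [0,0,0,0,0]
}}

```text
clock: 5.73
tool_pos: [0.512, 0.168, 0.0957]
eef_rot: [0.272, 0.962, 0.0, 0.003]
contact_force: [0.0, -1.0, 5.8]
opening: 0.336
```

>>> {"fn": "carry_out", "kwargs": {
  "linear": [
    [0,0,0.003],
    [0,0,0.008],
    [0,0,0.015],
    [0,0,0.025],
    [0,0,0.04],
    [0,0,0.06],
    [0,0,0.08],
    [0,0,0.1]
  ],
  "roll": [0,0,0,0,0,0,0,0]
}}

```text
clock: 6.4
tool_pos: [0.5117, 0.1679, 0.1973]
eef_rot: [0.272, 0.962, 0.0, 0.002]
contact_force: [0.4, -0.2, -2.4]
opening: 0.336
```

>>> {"fn": "carry_out", "kwargs": {
  "linear": [
    [0,0,0],
    [0,0,0],
    [0,0,0]
  ],
  "roll": [0,0,0]
}}

```text
clock: 6.65
tool_pos: [0.5113, 0.1674, 0.1969]
eef_rot: [0.272, 0.962, 0.0, 0.002]
contact_force: [-0.7, -0.0, -2.9]
opening: 0.339
```

```bash
python3 - <<'E'
from h import *
p=snapshot('wrist'); save('w6.png',p['img'],scale=1.4); np.savez('w6.npz',**p)
sc=snapshot('side'); save('s6.png',sc['img'],(200,150,310,240),7)
s=status.get_state();print(toolyaw(),s['clock'],s['contact_force'],s['opening'])
E
```

```text
(array([0.51095182, 0.16738288, 0.19614219]), np.float64(148.40989335627467), np.float64(0.18231612897125327)) 6.75 [ 0.00353809  0.19426983 -2.19862319] 0.33849843169006383
```

View pics/w6.png

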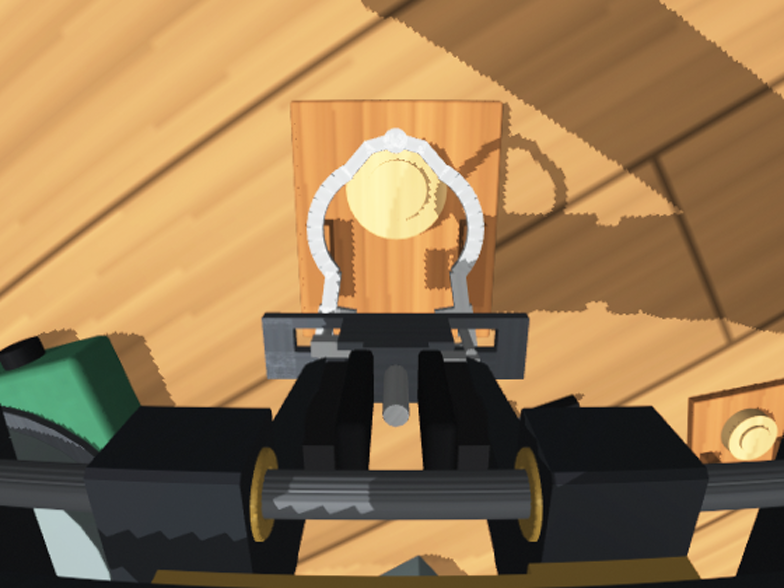

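View pics/s6.png

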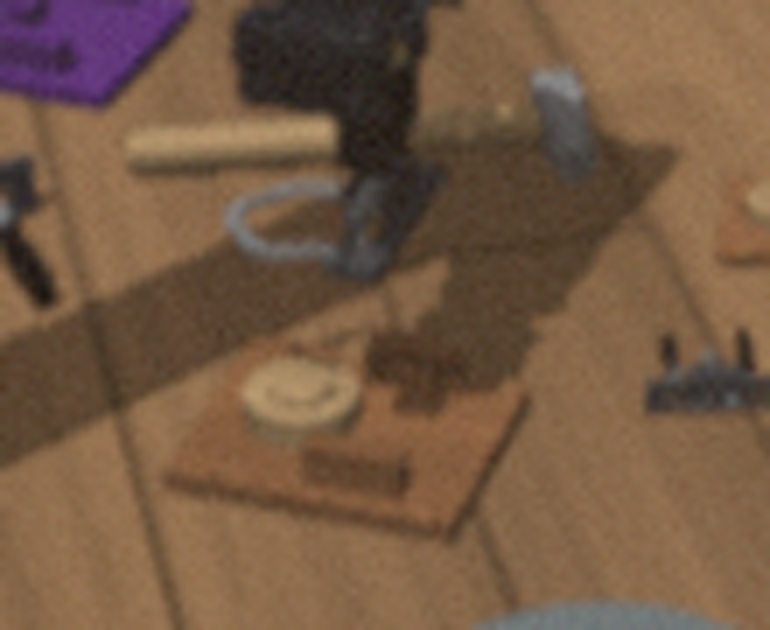

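```bash
cat >> h.py <<'E'
def tool_cloud(p,yaw,pos):
    C=cloud(p)-pos; a=np.radians(yaw); ex=np.array([np.cos(a),np.sin(a)]); ey=np.array([-ex[1],ex[0]])
    return np.stack([C[...,:2]@ex,C[...,:2]@ey,C[...,2]],-1)*1000
E
python3 - <<'E'
from h import *
p=dict(np.load('w6.npz')); pos=np.array([.5111,.1674,.1965])
T=tool_cloud(p,148.4,pos)
x,y,z=T[...,0],T[...,1],T[...,2]
g=p['img'].astype(int).min(-1)
k=(z>-75)&(z<-50)&(x>9)&(x<100)&(abs(y)<50)
print(k.sum())
P=T[k]
A=np.c_[P[:,0],P[:,1],np.ones(len(P))]; c=np.linalg.lstsq(A,P[:,2],rcond=None)[0]; print('plane',c, 'droop deg',np.degrees(np.arctan(c[0])))
for lo in range(10,90,5):
    q=P[(P[:,0]>=lo)&(P[:,0]<lo+5)]
    if len(q): 
        l=q[q[:,1]<0][:,1]; r=q[q[:,1]>0][:,1]
        print(lo,len(q),'z %.1f'%np.median(q[:,2]),'y', [f'{v:.1f}' for v in (l.min() if len(l) else 0,l.max() if len(l) else 0,r.min() if len(r) else 0,r.max() if len(r) else 0)])
print('max x',np.sort(P[:,0])[-8:], P[np.argsort(P[:,0])[-8:],1])
E
```

```text
4830
plane [-1.35713248e-01  1.42789625e-03 -5.70004467e+01] droop deg -7.728578625275096
10 1027 z -57.5 y ['-49.7', '-0.4', '0.2', '49.7']
15 200 z -61.9 y ['-28.8', '-22.2', '22.5', '29.1']
20 206 z -62.4 y ['-28.0', '-21.4', '21.7', '28.2']
25 264 z -62.7 y ['-30.5', '-21.3', '21.6', '31.0']
30 249 z -63.0 y ['-33.0', '-24.2', '24.7', '33.0']
35 228 z -63.4 y ['-34.0', '-26.7', '27.3', '34.3']
40 224 z -63.7 y ['-33.8', '-27.6', '28.0', '34.2']
45 235 z -64.1 y ['-33.7', '-26.6', '26.7', '34.2']
50 243 z -64.4 y ['-32.5', '-23.9', '24.1', '32.7']
55 293 z -64.7 y ['-30.7', '-19.1', '19.6', '30.7']
60 349 z -65.3 y ['-27.5', '-14.0', '14.4', '27.1']
65 267 z -65.6 y ['-21.3', '-9.3', '9.8', '21.7']
70 418 z -65.9 y ['-16.0', '-0.3', '0.2', '16.3']
75 242 z -66.2 y ['-11.2', '-0.3', '0.2', '11.6']
max x [79.56347917 79.5640973  79.56684017 79.56777749 79.56808691 79.56879373
 79.5703173  79.57121862] [-1.88497798 -0.33113311 -1.36259721 -0.84540776  1.21513817  1.72893592
  2.24082736  0.18535567]
```

```bash
cat >> h.py <<'E'
def best_centre(p,yaw,pos,zr=(-72,-59)):
    from scipy.optimize import minimize
    from scipy.spatial import cKDTree
    T=tool_cloud(p,yaw,pos); x,y,z=T[...,0],T[...,1],T[...,2]
    k=(z>zr[0])&(z<zr[1])&(x>15)&(x<100)&(abs(y)<50)
    P=T[k]; t=cKDTree(P[:,:2]); best=max(((t.query((a,b))[0],a,b) for a in np.arange(34,50,.25) for b in np.arange(-4,4,.25)))
    return best,P
E
python3 - <<'E'
from h import *
p=dict(np.load('w6.npz')); b,P=best_centre(p,148.4,np.array([.5111,.1674,.1965])); print(b)
from scipy.spatial import cKDTree
t=cKDTree(P[:,:2])
for a in np.arange(38,46,1): print(a,t.query((a,.15))[0])
for n in ('scene','side'):
    s=snapshot(n)
    for d in tip_of(s,'bottle')[:1]: print(d['confidence'],world(s,d['pixel'],0.0))
E
```

```text
(26.06237768042011, np.float64(41.25), np.float64(0.25))
38 24.45316943495005
39 24.90762560519769
40 25.393348167640752
41 25.908578676518484
42 25.564434030300262
43 24.8260209619079
44 24.10647934296103
45 23.395708044986012
0.64 [[ 0.6287123  -0.45661643  0.        ]]
0.97 [[ 0.62222867 -0.4639983   0.        ]]
```

>>> {"fn": "carry_out", "kwargs": {
  "linear": [
    [0.003,-0.02,0.01],
    [0.008,-0.05,0.02],
    [0.013,-0.085,0.02],
    [0.018,-0.12,0.02],
    [0.023,-0.155,0.02],
    [0.028,-0.19,0.02],
    [0.034,-0.225,0.02],
    [0.039,-0.26,0.02]
  ],
  "roll": [0,0,0,0,0,0,0,0]
}}

```text
clock: 7.62
tool_pos: [0.5502, -0.094, 0.2161]
eef_rot: [0.272, 0.962, -0.0, 0.002]
contact_force: [-0.1, 0.7, -2.0]
opening: 0.338
```

>>> {"fn": "carry_out", "kwargs": {
  "linear": [
    [0.005,-0.03,0.0],
    [0.01,-0.06,0],
    [0.013,-0.08,0],
    [0.015,-0.092,0],
    [0.016,-0.098,0],
    [0.016,-0.098,0],
    [0.016,-0.098,0]
  ],
  "roll": [0,0,0,0,0,0,0]
}}

```text
clock: 8.2
tool_pos: [0.5663, -0.1901, 0.216]
eef_rot: [0.271, 0.963, 0.001, 0.001]
contact_force: [-0.2, 0.1, -3.2]
opening: 0.338
```

```bash
python3 - <<'E'
from h import *
p=snapshot('wrist'); save('w7.png',p['img'],scale=1.4); np.savez('w7.npz',**p)
s=status.get_state();print(toolyaw(),s['clock'],s['contact_force'],s['opening'])
E
```

```text
(array([ 0.56637111, -0.18953098,  0.21616433]), np.float64(148.59514464686362), np.float64(0.16688007631674204)) 8.25 [ 0.45141441  0.55252234 -1.88049679] 0.3344472757377995
```

View pics/w7.png

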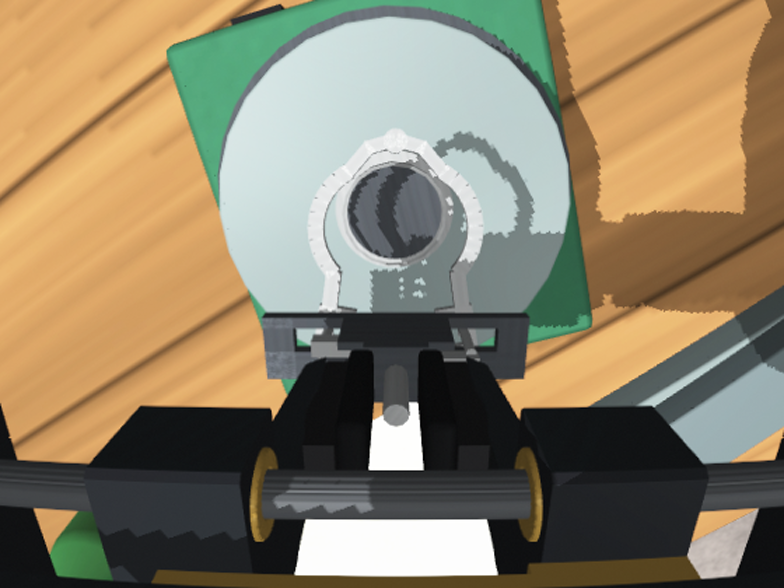

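```bash
cat >> h.py <<'E'
def axis_fit(p,guess=(.5303,-.169)):
    from scipy.optimize import least_squares
    C=cloud(p);Z=C[...,2]; out={}
    for n,zt,lo,hi,R in [('stone',.088,.080,.0925,89),('hub',.095,.0915,.098,29),('collar',.110,.1005,.115,23)]:
        k=(Z>lo)&(Z<hi)&(np.hypot(C[...,0]-guess[0],C[...,1]-guess[1])*1000<R+6)
        # boundary pixels next to a much lower point (true rim)
        e=cv2.erode(np.where(Z==0,1,Z).astype(np.float32),np.ones((3,3)))
        b=k&(e<lo-0.0005)
        v,u=np.nonzero(b); W=world(p,np.c_[u,v],zt)[:,:2]*1000
        r=np.hypot(W[:,0]-guess[0]*1e3,W[:,1]-guess[1]*1e3); W=W[abs(r-R)<5]
        if len(W)<15: continue
        q=least_squares(lambda a:np.hypot(W[:,0]-a[0],W[:,1]-a[1])-a[2],[guess[0]*1e3,guess[1]*1e3,R],loss='soft_l1',f_scale=.5)
        out[n]=(q.x.round(2),len(W),np.abs(q.fun).mean().round(2))
    return out
E
python3 - <<'E'
from h import *
for n in ('w2','w7'):
    p=dict(np.load(n+'.npz')); print(n,axis_fit(p))
pos=np.array([.5663,-.1899,.2161])
b,P=best_centre(p,148.5,pos); a=np.radians(148.5)
c=pos[:2]*1000+b[1]*np.array([np.cos(a),np.sin(a)])+b[2]*np.array([-np.sin(a),np.cos(a)]); print(b,c,'max x',P[:,0].max(), P[:,2].min())
save('w7c.png',p['img'],(200,80,360,240),4)
E
```

```text
w2 {'stone': (array([ 530.29, -169.14,   88.58]), 754, np.float64(0.39)), 'hub': (array([ 530.73, -169.47,   28.63]), 249, np.float64(0.31)), 'collar': (array([ 530.23, -168.97,   23.08]), 364, np.float64(0.9))}
w7 {'stone': (array([ 530.53, -169.3 ,   88.63]), 771, np.float64(0.3)), 'hub': (array([ 530.57, -169.36,   28.59]), 221, np.float64(0.25)), 'collar': (array([ 530.09, -169.06,   22.99]), 549, np.float64(0.9))}
(26.14031561790957, np.float64(41.25), np.float64(0.25)) [ 530.99796858 -168.56009425] max x 79.74913962134796 -71.98795450182027
```

View pics/w7c.png

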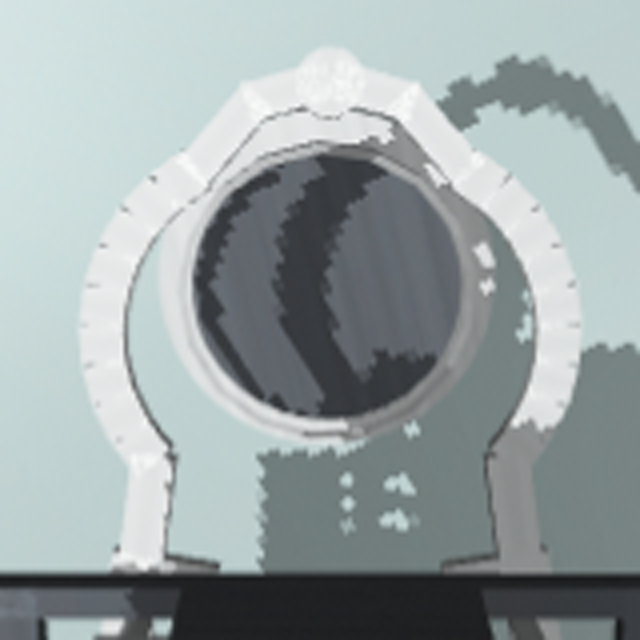

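>>> {"fn": "carry_out", "kwargs": {
  "linear": [
    [-0.0005,-0.0007,-0.008],
    [-0.0005,-0.0007,-0.016],
    [-0.0005,-0.0007,-0.024],
    [-0.0005,-0.0007,-0.03],
    [-0.0005,-0.0007,-0.03],
    [-0.0005,-0.0007,-0.03],
    [-0.0005,-0.0007,-0.03]
  ],
  "roll": [0,0,0,0,0,0,0]
}}

```text
clock: 8.83
tool_pos: [0.566, -0.1902, 0.1862]
eef_rot: [0.271, 0.963, 0.001, 0.001]
contact_force: [0.6, -0.5, -1.8]
opening: 0.336
```

```bash
cat > meas.py <<'E'
from h import *
import sys
from scipy.spatial.transform import Rotation as R
def run(name):
    p=snapshot('wrist'); save(name+'c.png',p['img'],(200,60,360,240),3.3); np.savez(name+'.npz',**p)
    s=status.get_state();t=toolyaw(); print(t,round(s['clock'],2),s['contact_force'].round(1),round(s['opening'],3))
    a=axis_fit(p); print(a)
    pos=t[0]; b,P=best_centre(p,148.4,pos); an=np.radians(148.4)
    c=pos[:2]*1000+b[1]*np.array([np.cos(an),np.sin(an)])+b[2]*np.array([-np.sin(an),np.cos(an)]); print('ring',b,c.round(2),'rear x',P[:,0].max().round(2))
    q=P[(P[:,0]>38)&(P[:,0]<45)]; print('ring top world z mm',(np.median(q[:,2])+pos[2]*1000).round(2),'underside',(np.median(q[:,2])+pos[2]*1000-4).round(2))
if __name__=='__main__': run(sys.argv[1])
E
python3 meas.py w8
```

```text
(array([ 0.56617017, -0.1902322 ,  0.18642502]), np.float64(148.58980854050841), np.float64(0.20390305853309829)) 8.88 [ 0.7 -0.5 -1.6] 0.336
{'stone': (array([ 530.64, -169.36,   88.65]), 861, np.float64(0.26)), 'hub': (array([ 530.67, -169.42,   28.61]), 252, np.float64(0.21)), 'collar': (array([ 530.14, -169.06,   23.03]), 673, np.float64(0.92))}
ring (26.05225177001052, np.float64(41.5), np.float64(0.25)) [ 530.69 -168.7 ] rear x 79.95
ring top world z mm 120.86 underside 116.86
```

View pics/w8c.png

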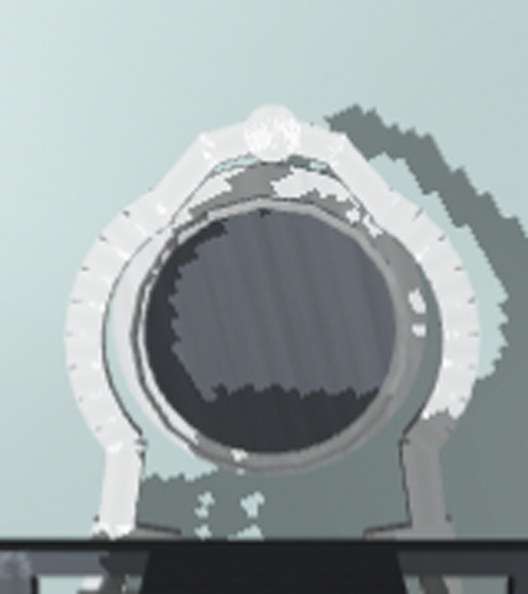

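```bash
python3 - <<'E'
from h import *
for n,pos in (('w6',[.5111,.1674,.1965]),('w7',[.5663,-.1899,.2161]),('w8',[.56617,-.1902,.1864])):
    p=dict(np.load(n+'.npz')); b,P=best_centre(p,148.5,np.array(pos))
    c=np.polyfit(P[:,0],P[:,2],1); print(n,c,np.polyval(c,41.4),len(P), [np.median(P[(P[:,0]>l)&(P[:,0]<l+8),2]).round(2) for l in range(16,80,8)])
    T=tool_cloud(p,148.5,np.array(pos)); k=(abs(T[...,0])<9.)&(abs(abs(T[...,1])-47)<4)&(T[...,2]>-60)&(T[...,2]<-45); print('foot top',np.median(T[k][:,2]),k.sum(), np.array(p['world_from_camera'])[:3,3]-pos)
E
```

```text
w6 [ -0.06977196 -60.85737892] -63.74593802517428 3417 [np.float64(-62.13), np.float64(-62.75), np.float64(-63.29), np.float64(-63.77), np.float64(-64.36), np.float64(-65.02), np.float64(-65.64), np.float64(-66.03)]
foot top -54.08194956482137 849 [-0.06891102  0.04223834  0.12751586]
w7 [ -0.09862046 -61.4873229 ] -65.57021014721322 3386 [np.float64(-63.36), np.float64(-64.22), np.float64(-64.84), np.float64(-65.7), np.float64(-66.45), np.float64(-67.37), np.float64(-68.23), np.float64(-68.83)]
foot top -54.55737038040141 850 [-0.06901224  0.04164557  0.12725887]
w8 [ -0.09941044 -61.59425125] -65.70984344499277 3401 [np.float64(-63.43), np.float64(-64.37), np.float64(-65.08), np.float64(-65.76), np.float64(-66.74), np.float64(-67.54), np.float64(-68.3), np.float64(-69.03)]
foot top -54.74381945258061 858 [-0.06921854  0.04173734  0.12710885]
```

>>> {"fn": "carry_out", "kwargs": {
  "linear": [
    [0.0,-0.0006,-0.001],
    [0.0,-0.0006,-0.003],
    [0,-0.0006,-0.005],
    [0,-0.0006,-0.007],
    [0,-0.0006,-0.009],
    [0,-0.0006,-0.0115],
    [0,-0.0006,-0.0115],
    [0,-0.0006,-0.0115]
  ],
  "roll": [0,0,0,0,0,0,0,0]
}}

```text
clock: 9.55
tool_pos: [0.566, -0.1908, 0.1747]
eef_rot: [0.271, 0.963, 0.001, 0.001]
contact_force: [1.1, -0.6, -1.3]
opening: 0.332
```

```bash
python3 meas.py w9
```

```text
(array([ 0.5661561 , -0.19080985,  0.1748237 ]), np.float64(148.593537957915), np.float64(0.19617647540961292)) 9.6 [ 0.3 -0.2 -2.8] 0.336
{'stone': (array([ 530.65, -169.36,   88.71]), 850, np.float64(0.28)), 'hub': (array([ 530.73, -169.37,   28.64]), 230, np.float64(0.2)), 'collar': (array([ 530.09, -168.99,   23.45]), 940, np.float64(1.62))}
ring (0.6717380829875121, np.float64(39.5), np.float64(2.25)) [ 531.33 -172.03] rear x 79.93
ring top world z mm 104.02 underside 100.02
```

View pics/w9c.png

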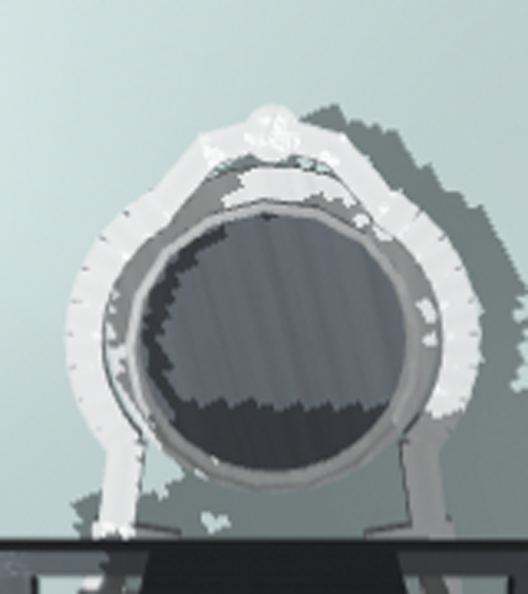

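>>> {"fn": "carry_out", "kwargs": {
  "linear": [
    [0.0,0,-0.0015],
    [0.0,0,-0.003],
    [0,0,-0.0045],
    [0,0,-0.006],
    [0,0,-0.007],
    [0,0,-0.008],
    [0,0,-0.008]
  ],
  "roll": [0,0,0,0,0,0,0]
}}

```text
clock: 10.18
tool_pos: [0.5661, -0.1908, 0.1666]
eef_rot: [0.271, 0.963, 0.001, 0.001]
contact_force: [-1.6, 0.1, -2.6]
opening: 0.334
```

>>> {"fn": "carry_out", "kwargs": {
  "linear": [
    [0.0,0,-0.001],
    [0.0,0,-0.002],
    [0,0,-0.003],
    [0,0,-0.003],
    [0,0,-0.003]
  ],
  "roll": [0,0,0,0,0]
}}

```text
clock: 10.6
tool_pos: [0.5661, -0.1908, 0.1636]
eef_rot: [0.271, 0.963, 0.001, 0.001]
contact_force: [0.3, 0.8, -2.9]
opening: 0.335
```

```bash
python3 - <<'E'
from h import *
p=snapshot('wrist'); np.savez('w10.npz',**p); save('w10c.png',p['img'],(200,60,360,240),3.3)
s=status.get_state();t=toolyaw(); print(t,s['clock'],s['contact_force'].round(1),s['opening'])
T=tool_cloud(p,148.5,np.r_[t[0][:2],0]); 
for l in range(16,80,6):
    k=(T[...,0]>l)&(T[...,0]<l+6)&(abs(T[...,1])<34)&(abs(T[...,1])>(22 if l<50 else 0))&(T[...,2]>96.5)&(T[...,2]<112)&(np.hypot(T[...,0]-41.4,T[...,1])>26.3)
    print(l,k.sum(),np.median(T[k][:,2]).round(2))
sc=snapshot('scene'); save('s10.png',sc['img'],(170,140,290,240),6)
E
```

```text
(array([ 0.56607673, -0.19078774,  0.1636117 ]), np.float64(148.59493853489872), np.float64(0.18173103766610865)) 10.65 [-0.3  0.2 -1.7] 0.33386899030050554
16 242 101.54
22 252 101.08
28 300 100.9
34 282 100.73
40 266 100.53
46 299 100.3
52 308 99.98
58 407 99.78
64 360 99.41
70 512 99.15
76 166 99.02
```

View pics/w10c.png

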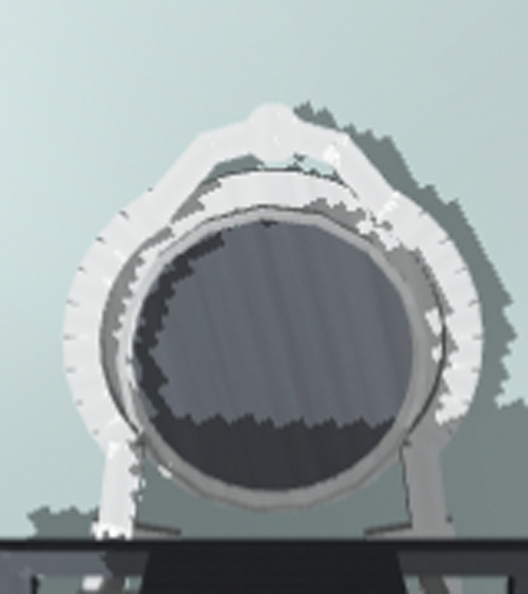

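View pics/s10.png

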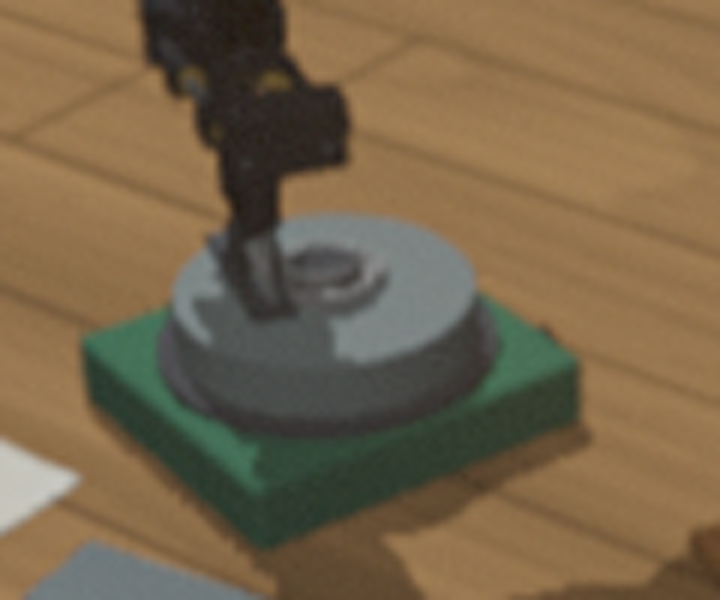

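>>> {"fn": "carry_out", "kwargs": {
  "linear": [
    [0.0,0,-0.0005],
    [0.0,0,-0.001],
    [0,0,-0.001],
    [0,0,-0.001]
  ],
  "roll": [0,0,0,0]
}}

```text
clock: 11.03
tool_pos: [0.5661, -0.1908, 0.1626]
eef_rot: [0.271, 0.963, 0.001, 0.001]
contact_force: [0.1, -0.3, -1.4]
opening: 0.334
```

>>> {"fn": "carry_out", "kwargs": {
  "linear": [
    [0.0,0,0],
    [0.0,0,0],
    [0,0,0],
    [0,0,0],
    [0,0,0],
    [0,0,0],
    [0,0,0]
  ],
  "roll": [0,0,0,0,0,0,0],
  "gripper": 0.7
}}

```text
clock: 11.62
tool_pos: [0.566, -0.1907, 0.1626]
eef_rot: [0.271, 0.963, 0.001, 0.001]
contact_force: [-0.1, 0.1, -2.2]
opening: 0.703
```

>>> {"fn": "carry_out", "kwargs": {
  "linear": [
    [0.0,0,0],
    [0.0,0,0],
    [0,0,0],
    [0,0,0]
  ],
  "roll": [0,0,0,0]
}}

```text
clock: 11.95
tool_pos: [0.566, -0.1907, 0.1626]
eef_rot: [0.271, 0.963, 0.001, 0.001]
contact_force: [-0.3, 0.0, -1.7]
opening: 0.701
```

```bash
cat > m2.py <<'E'
from h import *
import sys
n=sys.argv[1]
p=snapshot('wrist'); np.savez(n+'.npz',**p); save(n+'.png',p['img'],scale=1.4)
s=status.get_state();t=toolyaw(); print(t,s['clock'],s['contact_force'].round(1),s['opening'])
T=tool_cloud(p,148.5,np.r_[t[0][:2],0]); 
for l in range(10,90,6):
    k=(T[...,0]>l)&(T[...,0]<l+6)&(abs(T[...,1])<40)&(T[...,2]>96.5)&(T[...,2]<103)
    q=T[k]
    if len(q)>3: print(l,k.sum(),np.median(q[:,2]).round(2),q[:,1].min().round(1),q[:,1].max().round(1))
print(axis_fit(p))
E
python3 m2.py w11
```

```text
(array([ 0.56596932, -0.19071931,  0.16260751]), np.float64(148.59524825453886), np.float64(0.1706038721417273)) 12.0 [-0.1  0.3 -1.2] 0.6967235141993798
10 282 101.35 -37.0 39.1
16 260 101.23 -20.2 20.5
22 387 101.55 -24.8 24.8
28 393 102.14 -27.3 27.7
34 412 102.24 -28.2 28.6
40 413 102.25 -28.3 28.7
46 378 101.13 -27.3 28.0
52 375 100.54 -26.0 26.2
58 390 99.88 -22.1 22.8
64 309 99.44 -16.2 17.0
70 442 99.23 -12.5 13.2
76 95 99.16 -3.7 4.4
{'stone': (array([ 530.77, -169.41,   88.73]), 921, np.float64(0.26)), 'hub': (array([ 530.85, -169.47,   28.76]), 91, np.float64(0.23)), 'collar': (array([ 529.94, -169.05,   23.76]), 947, np.float64(1.46))}
```

View pics/w11.png

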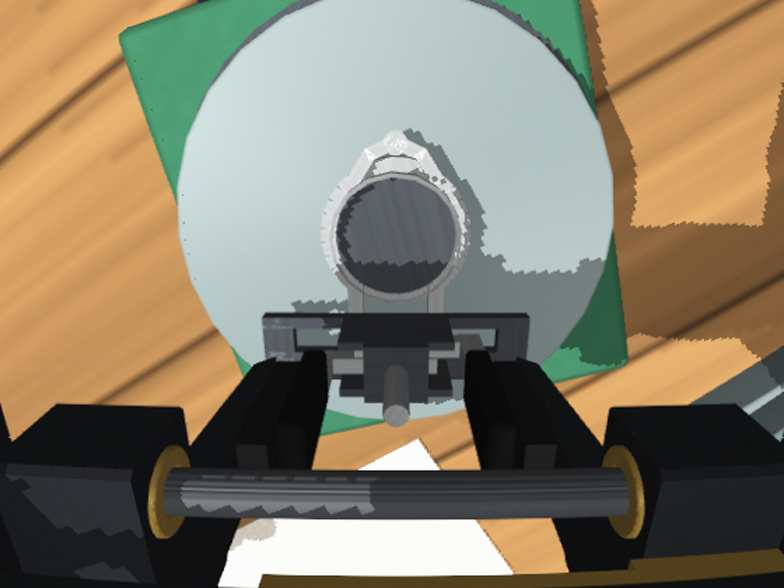

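>>> {"fn": "carry_out", "kwargs": {
  "linear": [
    [0.0,0,0.001],
    [0.0,0,0.002],
    [0,0,0.003],
    [0,0,0.004],
    [0,0,0.004]
  ],
  "roll": [0,0,0,0,0]
}}

```text
clock: 12.42
tool_pos: [0.5661, -0.1908, 0.1669]
eef_rot: [0.271, 0.963, 0.001, 0.001]
contact_force: [0.2, -0.3, -1.2]
opening: 0.7
```

```bash
python3 m2.py w12
```

```text
(array([ 0.56608441, -0.19073982,  0.16677766]), np.float64(148.59345908373453), np.float64(0.18739596863886204)) 12.4667 [ 0.5 -0.3 -1.5] 0.7015434198569936
10 222 101.24 -18.6 19.0
16 248 101.28 -20.0 20.5
22 371 101.74 -24.2 24.8
28 403 102.17 -27.3 27.7
34 412 102.2 -28.4 28.7
40 374 102.11 -28.2 28.6
46 361 101.25 -27.4 27.9
52 353 100.46 -25.5 26.2
58 365 99.94 -22.1 22.8
64 275 99.54 -16.1 16.7
70 434 99.3 -12.9 13.5
76 103 98.97 -4.3 5.0
{'stone': (array([ 530.74, -169.35,   88.74]), 921, np.float64(0.24)), 'hub': (array([ 530.78, -169.43,   28.73]), 91, np.float64(0.28)), 'collar': (array([ 530.06, -169.07,   23.74]), 981, np.float64(1.49))}
```

View pics/w12.png

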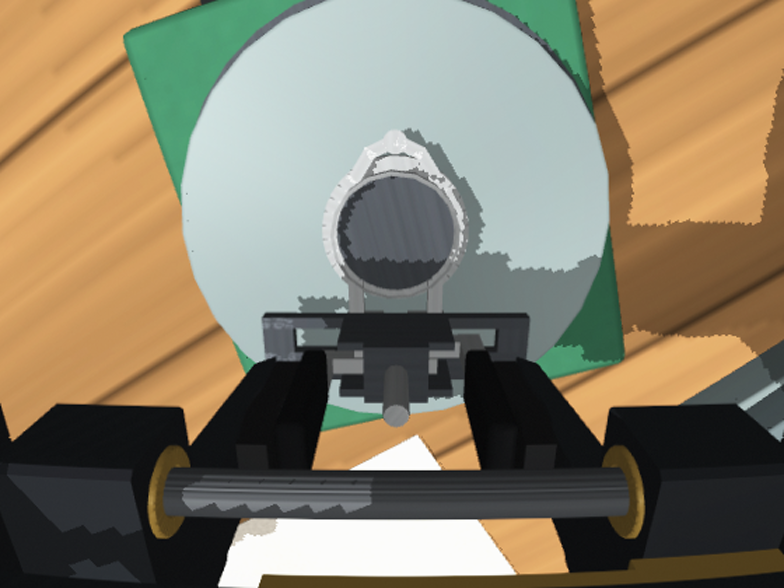

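>>> {"fn": "carry_out", "kwargs": {
  "linear": [
    [0.0,0,0.002],
    [0.0,0,0.004],
    [0,0,0.008],
    [0,0,0.014],
    [0,0,0.022],
    [0,0,0.03],
    [0,0,0.03],
    [0,0,0.03]
  ],
  "roll": [0,0,0,0,0,0,0,0]
}}

```text
clock: 13.13
tool_pos: [0.5666, -0.1908, 0.1977]
eef_rot: [0.271, 0.963, 0.001, 0.002]
contact_force: [0.0, -0.0, -1.1]
opening: 0.702
```

```bash
python3 m2.py w13; python3 - <<'E'
from h import *
save('w13c.png',np.load('w13.npz')['img'],(190,60,370,270),2.8)
E
```

```text
(array([ 0.56610722, -0.19085835,  0.1970839 ]), np.float64(148.58636110080647), np.float64(0.20833402891181926)) 13.1833 [ 0.6  0.9 -1.5] 0.6966057036981769
10 178 101.12 -18.9 18.8
16 196 101.28 -19.9 19.8
22 281 101.59 -24.3 25.5
28 308 102.17 -27.3 27.8
34 247 101.43 -28.4 28.4
40 292 102.1 -28.4 28.8
46 279 101.03 -27.5 28.1
52 281 100.62 -25.8 26.0
58 305 100.03 -22.2 22.6
64 223 99.43 -16.4 17.0
70 316 99.32 -12.7 12.7
76 78 99.12 -4.8 5.4
{'stone': (array([ 530.59, -169.29,   88.64]), 797, np.float64(0.28)), 'hub': (array([ 530.6 , -169.42,   28.67]), 110, np.float64(0.28)), 'collar': (array([ 530.11, -168.95,   23.79]), 776, np.float64(1.47))}
```

View pics/w13c.png

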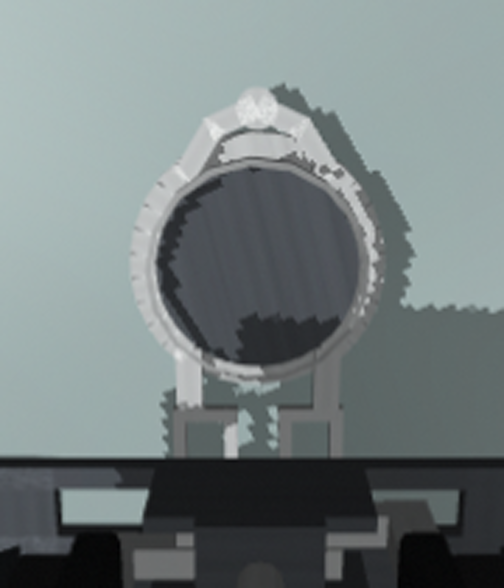

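>>> {"fn": "carry_out", "kwargs": {
  "linear": [
    [-0.003,0.02,0.015],
    [-0.008,0.05,0.02],
    [-0.013,0.085,0.02],
    [-0.018,0.12,0.02],
    [-0.023,0.155,0.02],
    [-0.028,0.19,0.02],
    [-0.034,0.225,0.02],
    [-0.039,0.26,0.02]
  ],
  "roll": [0,0,0,0,0,0,0,0]
}}

```text
clock: 13.85
tool_pos: [0.5263, 0.0706, 0.2168]
eef_rot: [0.271, 0.963, 0.0, 0.001]
contact_force: [1.5, -0.5, -1.8]
opening: 0.7
```

>>> {"fn": "carry_out", "kwargs": {
  "linear": [
    [-0.005,0.03,0.0],
    [-0.01,0.06,0],
    [-0.013,0.08,0],
    [-0.015,0.094,0],
    [-0.016,0.099,-0.01],
    [-0.016,0.099,-0.03],
    [-0.016,0.099,-0.05],
    [-0.016,0.099,-0.05]
  ],
  "roll": [0,0,0,0,-0.003,-0.003,-0.003,-0.003]
}}

```text
clock: 14.52
tool_pos: [0.5081, 0.1674, 0.1631]
eef_rot: [0.272, 0.962, -0.002, -0.001]
contact_force: [-0.2, -1.1, -2.3]
opening: 0.702
```

```bash
python3 - <<'E'
from h import *
p=snapshot('wrist'); save('w14.png',p['img'],scale=1.4); np.savez('w14.npz',**p)
s=status.get_state();t=toolyaw(); print(t,s['clock'],s['contact_force'].round(1),s['opening'])
C=cloud(p)
for n,lo,hi,rad in (('foot',-60,-50,56),('base',-999,-0,95)):
    T=tool_cloud(p,148.4,t[0]); x,y,z=T[...,0],T[...,1],T[...,2]
    if n=='foot': k=(z>-58)&(z<-51)&(abs(x)<25)&(abs(y)<60)
    else: k=(C[...,2]>.008)&(C[...,2]<.02)&(np.hypot(x-26,y)<110)
    P=T[k]; r=cv2.minAreaRect(P[:,:2].astype(np.float32)); print(n,k.sum(),r,np.median(P[:,2]), np.median(C[k][:,2]))
    print(P[:,:2].min(0),P[:,:2].max(0))
E
```

```text
(array([0.50888225, 0.16779637, 0.164708  ]), np.float64(148.36308235383004), np.float64(0.1973119635922204)) 14.5667 [ 0.2 -0.4 -1. ] 0.6991475814878179
foot 2619 ((-1.793691635131836, 1.269134521484375), (103.99871063232422, 27.77036476135254), 89.82247161865234) -55.827474799503506 0.10888052883532023
[-15.76102156 -50.75991833] [12.10656631 53.2550871 ]
base 17012 ((25.023605346679688, -1.2888412475585938), (136.9080047607422, 125.97592163085938), 0.0022802206221967936) -150.27990079447264 0.014428102840351092
[-43.43206415 -64.27744873] [93.47925714 61.69881505]
```

View pics/w14.png

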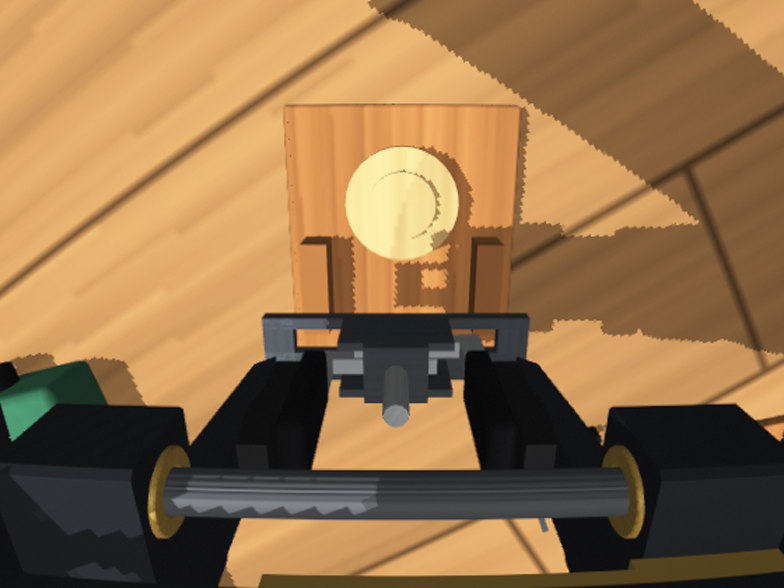

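>>> {"fn": "carry_out", "kwargs": {
  "linear": [
    [0.002,0,-0.015],
    [0.004,0,-0.03],
    [0.004,0,-0.042],
    [0.004,0,-0.052],
    [0.004,0,-0.06],
    [0.004,0,-0.064],
    [0.004,0,-0.064],
    [0.004,0,-0.064]
  ],
  "roll": [0,0,0,0,0,0,0,0]
}}

```text
clock: 15.23
tool_pos: [0.5131, 0.1679, 0.101]
eef_rot: [0.273, 0.962, -0.001, -0.0]
contact_force: [-0.6, 0.0, -1.7]
opening: 0.699
```

```bash
cat > m3.py <<'E'
from h import *
import sys
n=sys.argv[1]
p=snapshot('wrist'); save(n+'.png',p['img'],scale=1.4); np.savez(n+'.npz',**p)
s=status.get_state();t=toolyaw(); print(t,s['clock'],s['contact_force'].round(1),s['opening'])
C=cloud(p);T=tool_cloud(p,148.4,t[0]); x,y,z=T[...,0],T[...,1],T[...,2]
k=(z>-59)&(z<-51)&(abs(x)<25)&(abs(y)<60); P=T[k]
print('foot',P[:,:2].min(0),P[:,:2].max(0),np.median(C[k][:,2]), [np.median(C[k&(a)][:,2]).round(4) for a in (y>40,y<-40)])
k=(C[...,2]>.008)&(C[...,2]<.02)&(np.hypot(x-26,y)<110); P=T[k]
print('base',P[:,:2].min(0),P[:,:2].max(0))
E
python3 m3.py w15
```

```text
(array([0.51323006, 0.16796982, 0.10122952]), np.float64(148.3610490897243), np.float64(0.15363246182364418)) 15.2833 [-0.4  0.1 -0.6] 0.6989074942172708
foot [-16.17448215 -51.50147221] [11.5554154  52.51464989] 0.04663519447282603 [np.float64(0.0469), np.float64(0.0465)]
base [-52.93695776 -61.84334301] [96.95909329 63.89259238]
```

View pics/w15.png

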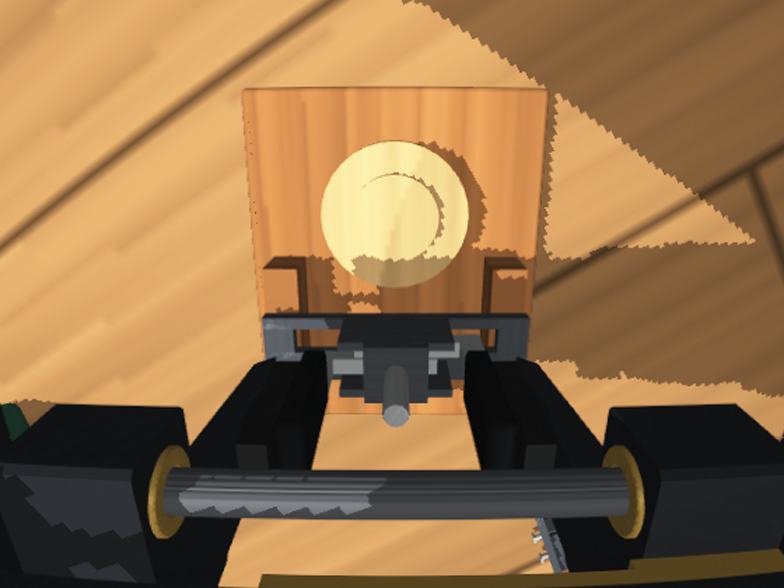

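>>> {"fn": "carry_out", "kwargs": {
  "linear": [
    [0,0,-0.0015],
    [0,0,-0.003],
    [0,0,-0.0045],
    [0,0,-0.0055],
    [0,0,-0.0055],
    [0,0,-0.0055]
  ],
  "roll": [0,0,0,0,0,0]
}}

```text
clock: 15.78
tool_pos: [0.5132, 0.168, 0.0957]
eef_rot: [0.273, 0.962, -0.001, -0.0]
contact_force: [0.1, 0.1, -0.5]
opening: 0.7
```

```bash
python3 m3.py w16
```

```text
(array([0.51319625, 0.16797045, 0.09570033]), np.float64(148.36083714163638), np.float64(0.15573296727790115)) 15.8333 [-0.8 -0.1 -1.1] 0.7002179207147171
foot [-16.32265213 -51.61455694] [24.61894897 52.22311361] 0.04134064398131136 [np.float64(0.0416), np.float64(0.0413)]
base [-52.68692091 -62.33175588] [96.90731321 63.81001898]
```

>>> {"fn": "carry_out", "kwargs": {
  "linear": [
    [0,0,-0.0006],
    [0,0,-0.0006],
    [0,0,-0.0006]
  ],
  "roll": [0,0,0]
}}

```text
clock: 16.08
tool_pos: [0.5132, 0.1679, 0.0954]
eef_rot: [0.273, 0.962, -0.001, -0.0]
contact_force: [-0.7, -0.7, 3.3]
opening: 0.698
```

>>> {"fn": "carry_out", "kwargs": {
  "linear": [
    [0,0,0],
    [0,0,0],
    [0,0,0],
    [0,0,0],
    [0,0,0],
    [0,0,0]
  ],
  "roll": [0,0,0,0,0,0],
  "gripper": 0.99
}}

```text
clock: 16.58
tool_pos: [0.5132, 0.1679, 0.0953]
eef_rot: [0.273, 0.962, -0.001, -0.0]
contact_force: [-1.2, -0.4, 0.3]
opening: 0.989
```

```bash
python3 m3.py w17
```

```text
(array([0.51319868, 0.16786375, 0.09529291]), np.float64(148.36079058505496), np.float64(0.16562833865797194)) 16.6333 [-0.3 -0.   0.5] 0.9923899006886103
foot [-22.41643839 -51.74891785] [24.6202618  53.37209201] 0.04118286802658086 [np.float64(0.0412), np.float64(0.0413)]
base [-53.70613785 -61.9025162 ] [96.88504775 63.63534914]
```

View pics/w17.png

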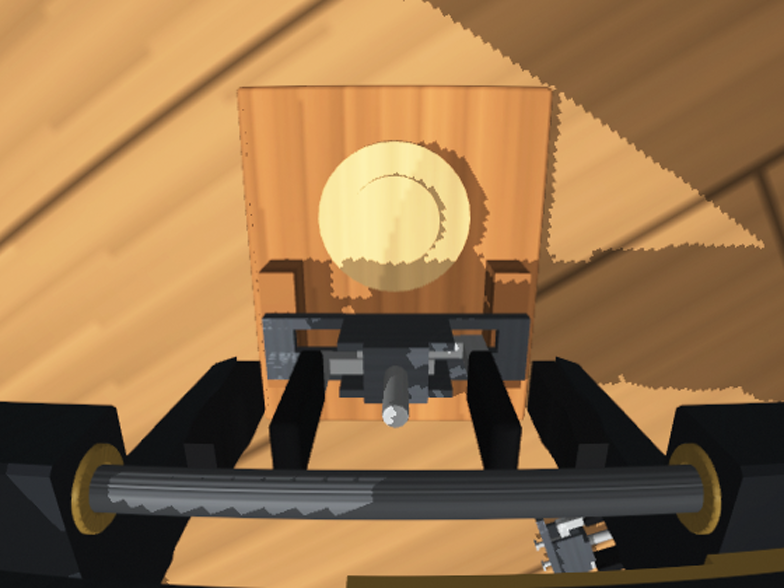

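The pliers stand on the posts at foot height, and both fingers are clear. I'll retreat straight up and look over the result.

>>> {"fn": "carry_out", "kwargs": {
  "linear": [
    [0,0,0.01],
    [0,0,0.03],
    [0,0,0.055],
    [0,0,0.085],
    [0,0,0.12],
    [0,0,0.15],
    [0,0,0.18],
    [0,0,0.2]
  ],
  "roll": [0,0,0,0,0,0,0,0]
}}

```text
clock: 17.3
tool_pos: [0.5136, 0.1684, 0.2991]
eef_rot: [0.272, 0.962, -0.0, 0.001]
contact_force: [0.7, 0.6, -0.1]
opening: 0.986
```

>>> {"fn": "carry_out", "kwargs": {
  "linear": [
    [0.01,-0.03,0.01],
    [0.015,-0.06,0.01],
    [0.02,-0.09,0.01],
    [0.025,-0.12,0.01],
    [0.03,-0.15,0.01],
    [0.035,-0.18,0.01],
    [0.035,-0.18,0.01],
    [0.035,-0.18,0.01]
  ],
  "roll": [0,0,0,0,0,0,0,0]
}}

```text
clock: 17.97
tool_pos: [0.5484, -0.0138, 0.3094]
eef_rot: [0.275, 0.962, -0.0, 0.001]
contact_force: [-0.0, 1.5, -0.4]
opening: 0.991
```

```bash
python3 - <<'E'
from h import *
p=snapshot('wrist'); save('w18.png',p['img'],scale=1.4); np.savez('w18.npz',**p)
s=snapshot('side'); save('s18.png',s['img'],(150,100,410,300),3)
st=status.get_state();print(toolyaw(),st['clock'])
C=cloud(p);Z=C[...,2]
m=np.hypot(C[...,0]-.511,C[...,1]-.168)<.06
for lo,hi in ((.1,.125),(.038,.045)):
    k=m&(Z>lo)&(Z<hi)
    if k.sum()>9: print(k.sum(),cv2.minAreaRect((C[k][:,:2]*1000).astype(np.float32)),np.median(Z[k]))
E
```

```text
(array([ 0.5482889 , -0.01033856,  0.30958325]), np.float64(148.45039359051387), np.float64(0.1632525946693588)) 18.0667
752 ((511.90472412109375, 167.80963134765625), (64.96814727783203, 20.750713348388672), 58.01543045043945) 0.11428199224494931
1218 ((504.26434326171875, 172.18052673339844), (106.2225341796875, 52.016761779785156), 58.15645980834961) 0.04155597879139819
```

View pics/w18.png

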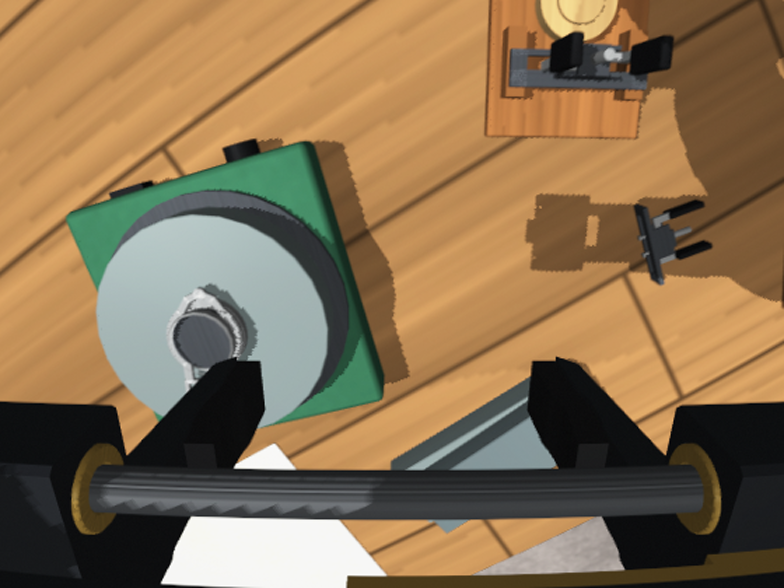

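View pics/s18.png

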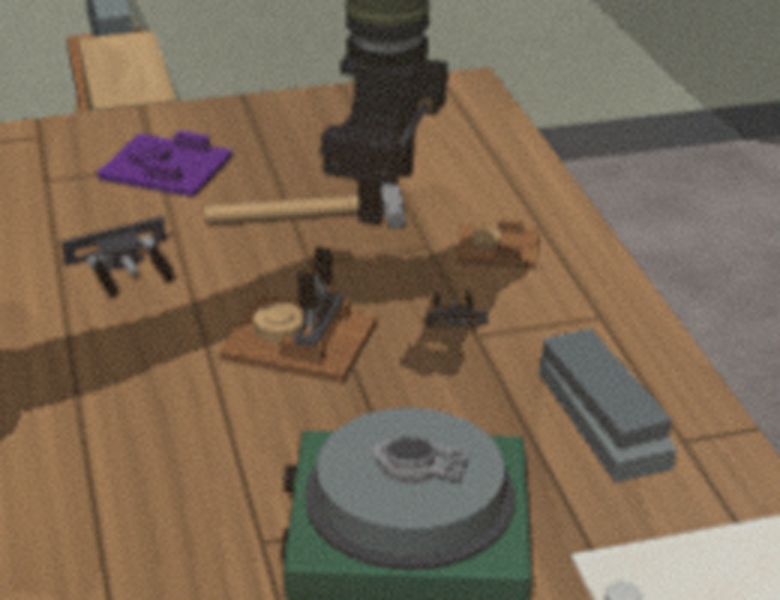

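>>> {"fn": "carry_out", "kwargs": {
  "linear": [
    [0.003,-0.03,0],
    [0.006,-0.06,0],
    [0.01,-0.09,0],
    [0.013,-0.12,0],
    [0.016,-0.15,0],
    [0.018,-0.175,0],
    [0.018,-0.18,0],
    [0.018,-0.18,0]
  ],
  "roll": [0,0,0,0,0,0,0,0]
}}

```text
clock: 18.73
tool_pos: [0.5663, -0.1907, 0.3095]
eef_rot: [0.272, 0.962, 0.001, 0.001]
contact_force: [-0.4, 0.6, -0.3]
opening: 0.988
```

```bash
python3 m2.py w19; python3 - <<'E'
from h import *
p=dict(np.load('w19.npz')); save('w19c.png',p['img'],(220,60,340,200),4)
C=cloud(p)[...]*1000; d=C[...,:2]-np.array([530.6,-169.3]); r=np.hypot(d[...,0],d[...,1])
k=(C[...,2]>97)&(C[...,2]<104)&(r>25.5)&(r<60); P=np.c_[d[k],C[...,2][k]]
for _ in range(3):
    A=np.c_[P[:,:2],np.ones(len(P))]; c=np.linalg.lstsq(A,P[:,2],rcond=None)[0]; e=P[:,2]-A@c; P=P[abs(e)<1.0]
print('ring top plane',c,'tilt',np.hypot(c[0],c[1]),len(P))
E
```

```text
(array([ 0.56646808, -0.1884765 ,  0.30967116]), np.float64(148.5380780821027), np.float64(0.19375470029039088)) 18.7833 [-0.4  0.7 -0.1] 0.9881784471517016
10 90 101.33 -16.6 21.1
16 93 101.32 -18.4 23.7
22 118 101.55 -22.9 27.4
28 136 102.21 -24.8 30.0
34 124 101.77 -25.7 30.9
40 130 101.94 -25.6 30.9
46 153 102.11 -25.4 29.7
52 145 100.6 -22.7 27.7
58 122 100.05 -18.0 24.1
64 99 99.41 -13.4 18.4
70 146 99.37 -9.7 14.8
76 25 99.24 -1.5 6.6
{'stone': (array([ 530.25, -169.17,   88.56]), 742, np.float64(0.39)), 'hub': (array([ 530.68, -169.53,   28.85]), 79, np.float64(0.31)), 'collar': (array([ 530.42, -169.25,   24.05]), 390, np.float64(1.57))}
ring top plane [ 2.78456687e-02 -1.54836631e-02  1.00327250e+02] tilt 0.03186102771111643 932
```

View pics/w19c.png

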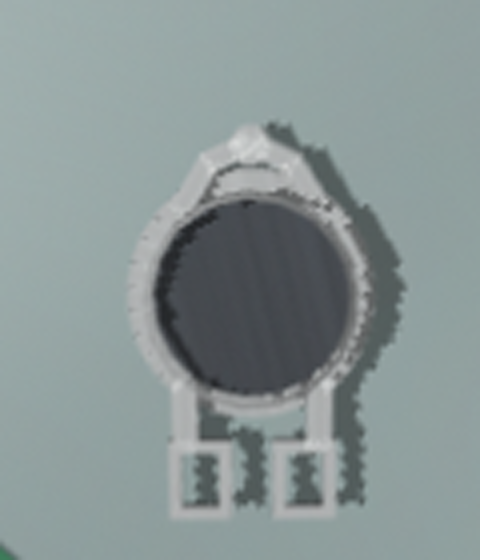

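```bash
python3 -c "
from plant import *
print(finish_job(), status.get_state()['clock'])"
```

```text
the job is handed in; nothing more can be done
the job is handed in; nothing more can be done
```

The ring is in the spindle's groove and the pliers are back on their posts. I handed the job in at about 18.8 s of the 61 s allowed; no verdict was reported.

I squeezed the pliers to the stop and lifted the ring clear. I centred it over the collar from the wrist pictures, shifting about 0.5–0.7 mm twice, and lowered it with no noticeable contact force. Then I opened to about 62 mm so the ring closed in the groove, drew the pliers off and set them down.

**Ring:** the last check showed it contracted, with its underside about 1.3 mm above the hub face. It leans about 0.03 rad and did not settle fully flat; that is within the 0.12 rad limit. I did not measure the arm angles or the centring separately; the ring looks closed under the collar all round.

**Pliers:** they stand upright about 1 mm from where I first measured them, with the foot's underside at about 35 mm. The handles are sprung fully out, about 65 mm over the pads.

**Bystanders:** the hammer and the loose whetstones look untouched in the side picture. I did not look closely at the bottle at the end, but the arm stayed well away from it.

No check failed. Separate fits of the spindle centre in one picture differed by up to about 0.9 mm, so I went by the stone and hub fits.

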